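# Change the batch of battery packs on the bench charge tester

## Task

The packs in the tester's bays have finished: lift the contact bar off its pegs, move the finished packs to the white tray so that each lies flat on its floor, and seat every fresh pack from the bench fully home in a bay of its own, plug in the notch. Then put the contact bar back over both pegs, fully down, let go of it, and press the start button right down. Leave the bottle, the screwdriver and the printed bracket alone.

Things in the scene. Friction and masses are not known exactly. Their poses are not given: they have to be found in the camera images.
- tester: charge tester, fixed: grey housing 170 (x) x 290 (y) x 30 mm high, three like pack bays side by side along y, two steel alignment pegs, control strip with the start button at its -x edge. Origin: on the bench below the centre of the middle bay; housing spans x -110..+60, y -145..+145 mm, its deck (bay floors) at 30 mm
- bay0 (a point): centre of the floor of the bay at tester y = -78 mm; a seated pack's origin, pack's +x (plug) along the tester's +x. 74 x 42 mm between walls 8 mm high, 4 mm thick; the middle 38 mm of both long sides is open for fingers. The plug goes in a 20 mm notch in the +x end wall: a pack fits one way round only
- bay1 (a point): centre of the floor of the bay at tester y = 0 mm; a seated pack's origin, pack's +x (plug) along the tester's +x. 74 x 42 mm between walls 8 mm high, 4 mm thick; the middle 38 mm of both long sides is open for fingers. The plug goes in a 20 mm notch in the +x end wall: a pack fits one way round only
- bay2 (a point): centre of the floor of the bay at tester y = 78 mm; a seated pack's origin, pack's +x (plug) along the tester's +x. 74 x 42 mm between walls 8 mm high, 4 mm thick; the middle 38 mm of both long sides is open for fingers. The plug goes in a 20 mm notch in the +x end wall: a pack fits one way round only
- peg0 (a point): tip of the alignment peg at tester x = 22, y = -122 mm: steel, 10 mm thick, coned over its top 8 mm, standing 28 mm above a round boss (20 mm across) whose top is 46 mm above the bench
- peg1 (a point): tip of the alike peg at tester x = 22, y = +122 mm
- bar_seat (a point): midway between the pegs, level with the boss tops (tester x = 22, y = 0, z = 46 mm): the contact bar's origin when it is seated, bar's y along the tester's y
- contact_bar: loose contact bar, about 320 g: aluminium beam 32 (x) x 280 (y) x 20 mm high, each end a foot with a 12 mm through bore (y = +-122 mm) for a peg. Origin: centre of the underside of the feet, z up. Starts on the pegs, over the packs' plug half, and locks them in. Either way round is right. Seated, the feet rest on the bosses and the beam clears the packs by 3 mm
- bar_grip (a point): centre of the black bow handle above the middle of the contact bar, 47 mm above the bar's underside: grip bar 14 thick (x) x 96 long (y) x 18 mm high (top at 56 mm), open beneath for fingertips down to the beam's top at 20 mm
- mat: fixed rubber mat 70 (x) x 310 (y) x 3 mm, bare; a handy place to rest the contact bar meanwhile. Origin: centre of its underside
- done0: pack of two wrapped cells side by side, 70 long (x) x 38 wide (y) x 19 mm high, about 95 g; a black plug, 16 wide x 11 mm high, stands 8 mm out of the middle of its +x end. Origin: centre of the underside of the 70 x 38 mm part, z up. Finished: starts in bay 0. Two or three are present, the rest absent (None)
- done1: pack of two wrapped cells side by side, 70 long (x) x 38 wide (y) x 19 mm high, about 95 g; a black plug, 16 wide x 11 mm high, stands 8 mm out of the middle of its +x end. Origin: centre of the underside of the 70 x 38 mm part, z up. Finished: starts in bay 1. Two or three are present, the rest absent (None)
- done2: pack of two wrapped cells side by side, 70 long (x) x 38 wide (y) x 19 mm high, about 95 g; a black plug, 16 wide x 11 mm high, stands 8 mm out of the middle of its +x end. Origin: centre of the underside of the 70 x 38 mm part, z up. Finished: starts in bay 2. Two or three are present, the rest absent (None)
- fresh0: pack of two wrapped cells side by side, 70 long (x) x 38 wide (y) x 19 mm high, about 95 g; a black plug, 16 wide x 11 mm high, stands 8 mm out of the middle of its +x end. Origin: centre of the underside of the 70 x 38 mm part, z up. Fresh: starts flat on the bench at the robot's right; two or three are present, the rest absent (None)
- fresh1: pack of two wrapped cells side by side, 70 long (x) x 38 wide (y) x 19 mm high, about 95 g; a black plug, 16 wide x 11 mm high, stands 8 mm out of the middle of its +x end. Origin: centre of the underside of the 70 x 38 mm part, z up. Fresh: starts flat on the bench at the robot's right; two or three are present, the rest absent (None)
- fresh2: pack of two wrapped cells side by side, 70 long (x) x 38 wide (y) x 19 mm high, about 95 g; a black plug, 16 wide x 11 mm high, stands 8 mm out of the middle of its +x end. Origin: centre of the underside of the 70 x 38 mm part, z up. Fresh: starts flat on the bench at the robot's right; two or three are present, the rest absent (None)
- out_tray_in (a point): centre of the inner floor of the fixed white tray for finished packs: inside 272 (x) x 122 (y) mm, walls 18 mm high overall and 4 mm thick; room for three packs end to end along x, at x = -88, 0 and 88 mm
- start (a joint): start button, spring push button: 0 up, 0.005 m fully down, about 4.5 N; springs back. Pressing it down fully once starts the test
- start_top (a point): centre of the top of the start button (24 mm across), on the tester's control strip; pressed straight down
- resin: bystander: black bottle 60 mm thick, 170 mm high. Origin: centre of its underside. Leave alone
- driver: bystander: screwdriver lying on the bench, 160 mm long along its x. Leave alone
- bracket: bystander: small printed bracket, about 90 x 50 x 28 mm, lying on the bench. Leave alone
Not all that is in view belongs to the job. What is shaped like the fresh1 but red is not meant.

How it is judged (in metres and radians):
On the way, in this order (a step that is already met when the one before it is completed fails the run):
1. the contact bar is off its pegs, away from its seat ((horizontal distance between contact_bar and bar_seat above 0.05 m or z of contact_bar in the frame of bar_seat above 0.035 m)), for 0.2 s.
2. every finished pack lies flat in the white tray and every fresh pack is fully home in a bay (((horizontal distance between fresh0 and bay0 below 0.005 m and z of fresh0 in the frame of bay0 between -0.003 and 0.0025 m and angle between fresh0's own z axis and vertical below 0.04 rad and angle between the x axis of fresh0 and the x axis of tester, either way round below 0.1 rad) or (horizontal distance between fresh0 and bay1 below 0.005 m and z of fresh0 in the frame of bay1 between -0.003 and 0.0025 m and angle between fresh0's own z axis and vertical below 0.04 rad and angle between the x axis of fresh0 and the x axis of tester, either way round below 0.1 rad) or (horizontal distance between fresh0 and bay2 below 0.005 m and z of fresh0 in the frame of bay2 between -0.003 and 0.0025 m and angle between fresh0's own z axis and vertical below 0.04 rad and angle between the x axis of fresh0 and the x axis of tester, either way round below 0.1 rad)) and ((horizontal distance between fresh1 and bay0 below 0.005 m and z of fresh1 in the frame of bay0 between -0.003 and 0.0025 m and angle between fresh1's own z axis and vertical below 0.04 rad and angle between the x axis of fresh1 and the x axis of tester, either way round below 0.1 rad) or (horizontal distance between fresh1 and bay1 below 0.005 m and z of fresh1 in the frame of bay1 between -0.003 and 0.0025 m and angle between fresh1's own z axis and vertical below 0.04 rad and angle between the x axis of fresh1 and the x axis of tester, either way round below 0.1 rad) or (horizontal distance between fresh1 and bay2 below 0.005 m and z of fresh1 in the frame of bay2 between -0.003 and 0.0025 m and angle between fresh1's own z axis and vertical below 0.04 rad and angle between the x axis of fresh1 and the x axis of tester, either way round below 0.1 rad)) and ((horizontal distance between fresh2 and bay0 below 0.005 m and z of fresh2 in the frame of bay0 between -0.003 and 0.0025 m and angle between fresh2's own z axis and vertical below 0.04 rad and angle between the x axis of fresh2 and the x axis of tester, either way round below 0.1 rad) or (horizontal distance between fresh2 and bay1 below 0.005 m and z of fresh2 in the frame of bay1 between -0.003 and 0.0025 m and angle between fresh2's own z axis and vertical below 0.04 rad and angle between the x axis of fresh2 and the x axis of tester, either way round below 0.1 rad) or (horizontal distance between fresh2 and bay2 below 0.005 m and z of fresh2 in the frame of bay2 between -0.003 and 0.0025 m and angle between fresh2's own z axis and vertical below 0.04 rad and angle between the x axis of fresh2 and the x axis of tester, either way round below 0.1 rad)) and x of done0 in the frame of out_tray_in between -0.11 and 0.11 m and y of done0 in the frame of out_tray_in between -0.05 and 0.05 m and z of each of done0, done1, done2 in the frame of out_tray_in below 0.004 m and angle between each of done0, done1, done2's own z axis and vertical below 0.08 rad and x of done1 in the frame of out_tray_in between -0.11 and 0.11 m and y of done1 in the frame of out_tray_in between -0.05 and 0.05 m and x of done2 in the frame of out_tray_in between -0.11 and 0.11 m and y of done2 in the frame of out_tray_in between -0.05 and 0.05 m), for 0.2 s.
3. the contact bar is back over both pegs, fully down and let go (horizontal distance between contact_bar and bar_seat below 0.003 m and z of contact_bar in the frame of bar_seat below 0.003 m and angle between contact_bar's own z axis and vertical below 0.03 rad and angle between the y axis of contact_bar and the y axis of tester, either way round below 0.03 rad and contact force between the fingers and contact_bar below 0.3 N), for 0.3 s.
4. the start button is pressed down with the packs and the bar in place (value of joint start above 0.004 m and horizontal distance between contact_bar and bar_seat below 0.003 m and z of contact_bar in the frame of bar_seat below 0.003 m and angle between contact_bar's own z axis and vertical below 0.03 rad and angle between the y axis of contact_bar and the y axis of tester, either way round below 0.03 rad and ((horizontal distance between fresh0 and bay0 below 0.005 m and z of fresh0 in the frame of bay0 between -0.003 and 0.0025 m and angle between fresh0's own z axis and vertical below 0.04 rad and angle between the x axis of fresh0 and the x axis of tester, either way round below 0.1 rad) or (horizontal distance between fresh0 and bay1 below 0.005 m and z of fresh0 in the frame of bay1 between -0.003 and 0.0025 m and angle between fresh0's own z axis and vertical below 0.04 rad and angle between the x axis of fresh0 and the x axis of tester, either way round below 0.1 rad) or (horizontal distance between fresh0 and bay2 below 0.005 m and z of fresh0 in the frame of bay2 between -0.003 and 0.0025 m and angle between fresh0's own z axis and vertical below 0.04 rad and angle between the x axis of fresh0 and the x axis of tester, either way round below 0.1 rad)) and ((horizontal distance between fresh1 and bay0 below 0.005 m and z of fresh1 in the frame of bay0 between -0.003 and 0.0025 m and angle between fresh1's own z axis and vertical below 0.04 rad and angle between the x axis of fresh1 and the x axis of tester, either way round below 0.1 rad) or (horizontal distance between fresh1 and bay1 below 0.005 m and z of fresh1 in the frame of bay1 between -0.003 and 0.0025 m and angle between fresh1's own z axis and vertical below 0.04 rad and angle between the x axis of fresh1 and the x axis of tester, either way round below 0.1 rad) or (horizontal distance between fresh1 and bay2 below 0.005 m and z of fresh1 in the frame of bay2 between -0.003 and 0.0025 m and angle between fresh1's own z axis and vertical below 0.04 rad and angle between the x axis of fresh1 and the x axis of tester, either way round below 0.1 rad)) and ((horizontal distance between fresh2 and bay0 below 0.005 m and z of fresh2 in the frame of bay0 between -0.003 and 0.0025 m and angle between fresh2's own z axis and vertical below 0.04 rad and angle between the x axis of fresh2 and the x axis of tester, either way round below 0.1 rad) or (horizontal distance between fresh2 and bay1 below 0.005 m and z of fresh2 in the frame of bay1 between -0.003 and 0.0025 m and angle between fresh2's own z axis and vertical below 0.04 rad and angle between the x axis of fresh2 and the x axis of tester, either way round below 0.1 rad) or (horizontal distance between fresh2 and bay2 below 0.005 m and z of fresh2 in the frame of bay2 between -0.003 and 0.0025 m and angle between fresh2's own z axis and vertical below 0.04 rad and angle between the x axis of fresh2 and the x axis of tester, either way round below 0.1 rad))), for 0.05 s.
At the end, for the whole second after the job is handed in: Fresh packs home in bays (5 mm, 0.1 rad, underside within 2.5 mm of bay floor, level 0.04 rad); finished packs flat on the tray floor (4 mm, 0.08 rad); contact bar down on the bosses over both pegs (3 mm, 0.03 rad), start pressed after that; all released and at rest (all of step 2 and horizontal distance between contact_bar and bar_seat below 0.003 m and z of contact_bar in the frame of bar_seat below 0.003 m and angle between contact_bar's own z axis and vertical below 0.03 rad and angle between the y axis of contact_bar and the y axis of tester, either way round below 0.03 rad and linear speed of each of fresh0, fresh1, fresh2, done0, done1, done2, contact_bar below 0.02 m/s); the robot touches nothing.
It fails at once if the bottle is disturbed (moved more than 30 mm) (distance of resin from where it was at the start of the episode above 0.03 m).
It fails at once if the screwdriver is disturbed (moved more than 30 mm) (distance of driver from where it was at the start of the episode above 0.03 m).
It fails at once if the printed bracket is disturbed (moved more than 30 mm) (distance of bracket from where it was at the start of the episode above 0.03 m).
Of fresh0, fresh1, fresh2 only 2 to 3 are there at a start; the rules pass over those that are not, and their reading is None.
Of done0, done1, done2 only 2 to 3 are there at a start; the rules pass over those that are not, and their reading is None.
At some moment in a run one of fresh0, fresh1, fresh2 may be knocked a few centimetres aside while the robot is not near it.
Once in a run the grip may slacken for a moment while it holds something.
It also fails if it takes over 210 s, if anything falls off the work surface, if the arm or the gripper's body presses on something with over 40 N, if the wrist force passes 120 N, or if a joint passes its speed limit or range.

## Robot

A 6-joint arm with a two-finger parallel gripper is mounted at the origin on the work surface. World frame = base frame: x ahead of the robot, y to its left, z up, the work surface at z = 0. Lengths are in m, angles in degrees, forces in N, time in s.
With the tool pointing down it reaches from about 0.35 to 1 m from the base axis. Payload 7.1 kg.
Tool frame: the origin (TCP) lies between the finger pads; the fingertips stand manip.finger_overhang ahead of it and the grasp point (between the pads) is the TCP (manip.finger_overhang is the distance from the TCP to the fingertips, in m); z points along the fingers, y is the direction in which the jaws open and shut (so a half turn about z gives the same grasp; the last joint's range is limited). The gripper opens to 85 mm and grips with 20 to 120 N. Pads are 22 mm wide; open, the fingers measure 114 mm over their backs; the gripper's body (76 mm by 85 mm) begins 54 mm behind the grasp point. The pads swing forward as they close: fully open they stand 13 mm farther back than shut.
Start: joints at [72.193, 24.242, 93.386, -0, 62.372, -1.089], TCP at [0.18, 0.599, 0.25] pointing down, gripper open.
Joint ranges: [-172.04, 172.04], [-51.8, 120.97], [4.93, 147.93], [-75.15, 255.16], [6.16, 154.13], [-145.62, 145.62]. Speed limits (degrees/s): [136.94, 136.94, 172.46, 180, 180, 180].

## Interface

Orientations are given as a 3x3 rotation matrix whose columns are the frame's x, y, z axes.
In Python, from station import sensors, optics, manip, nets gives the robot as it stands.
- The arm moves only by the shell command python3 -m pendant 'ROWS' [FORCE]. ROWS is JSON, a list that holds one entry, the list of rows, each a list of 5 numbers: the shift along the tool's x, y, z in m, then the turn about the tool's z in degrees, then the opening, from 0 (shut) to 1 (fully open). A call has 1 to 12 rows; each row is the pose to reach, as a shift and turn from the pose commanded when the call began, along the tool's axes at that moment; what a row does not reach only later rows make up. A row lasts 1/10 s, in which the tool goes at most 50 mm and 8.59 degrees, less where a joint would pass 70% of its speed; a pose out of reach is approached as far as the arm can. A call with a gripper value outside its range is refused whole. The fingers move at their own pace and stop on an object; FORCE is the grip in N (left out, the last holds). Time passes only in rows, so rows that repeat a pose let the fingers close. It gives the time, the measured TCP pose, the force and the opening at its end, in the units of the state.
- sensors.read_state(): the state, without advancing time (a new reading comes with each control period).
- optics.camera(name): name is "side" or "top"; returns the picture (480x640x3 uint8, red, green, blue); there is no depth.
- optics.camera_info(name): a dict with "fx", "fy", "cx", "cy" (pixels), "origin" and "attitude" of the camera in the world. Camera axes: x right, y down, z forward; pixel columns grow to the right and rows downward; lengths in m; the calibration is good to about 2 mm. A picture is of the moment at which its call begins. camera_info takes no time and is no camera call.
- manip.finish_job(): hands the job in, once; it reports no verdict.
Trained networks look in the newest picture that a camera, given by its name, has taken for a name from the list of things; names that differ only in an ending like _2 or _b are one class to them, and where a whole thing is asked for, a point or a joint stands for the part that bears it (a point fixed in the world has none). Each returns a list of dicts, best first, with "confidence" (0 to 1); they miss things now and then, are a little off and sometimes report something else, mostly with a low value. They report only what shows in the picture. A call takes as long as a camera call. They do not tell look-alikes from the thing itself.
- nets.boxes_of(camera, query): "box" ([left, top, right, bottom] in pixels, round what is visible of it).
- nets.trace(camera, query): "region" (480x640 bool, what is visible of it) and "box" ([left, top, right, bottom] in pixels, round what is visible of it).
The state is a dict: "t": time; "q": joint angles; "dq": joint speeds; "joint_torque": joint torques, N m; "eef_pos": TCP position; "ee_rot": TCP orientation; "wrist_force": force on the tool from outside, world axes, zero at the start; "wrist_torque": the same for the moment, N m; "width": opening from 0.0 (shut) to 1.0 (fully open).
Only numpy, scipy, OpenCV 4.12 (cv2) and the standard library are available. Lean on these libraries where they do the work, as an engineer would, in place of code of your own. Each camera call takes 0.05 s, during which the arm holds its last target.

## Working session

There is one attempt and no reset: what is moved stays moved. The work goes in short steps, Python scripts to look and compute and a shell command to move; the robot and the scene stay as the last step left them, time stands still between calls to the robot, and variables do not carry over. Pictures are saved under pics/ and viewed, and the job is handed in when it is done.

```bash
ls; mkdir -p pics; python3 - <<'E'
from station import sensors, optics, manip, nets
import cv2
s=sensors.read_state(); print({k:s[k] for k in('t','eef_pos','ee_rot','wrist_force','width')}, manip.finger_overhang)
for c in('side','top'):
    im=optics.camera(c); cv2.imwrite(f'pics/{c}0.png',im[:,:,::-1]); print(c,optics.camera_info(c))
E
```

```text
pics
{'t': 0.0, 'eef_pos': array([0.17960208, 0.59808065, 0.24950948]), 'ee_rot': array([[-9.57744897e-01,  2.87618650e-01, -4.74829457e-04],
       [ 2.87619041e-01,  9.57743626e-01, -1.56011528e-03],
       [ 6.04663486e-06, -1.63076244e-03, -9.99998670e-01]]), 'wrist_force': array([ 0.08026777, -0.62917771,  0.18845218]), 'width': 0.9990484020978354} 0.019
side {'fx': 460.7330660629109, 'fy': 460.7330660629109, 'cx': 319.08507331224314, 'cy': 242.9487072625844, 'origin': array([0.35511765, 0.61896297, 0.85979872]), 'attitude': array([[-0.96820165, -0.18116478,  0.17252504],
       [-0.25016013,  0.70755598, -0.66089669],
       [-0.00233992, -0.68304016, -0.73037707]])}
top {'fx': 614.0788114402324, 'fy': 614.0788114402324, 'cx': 327.8094177163912, 'cy': 235.66790665249238, 'origin': array([ 0.28026155, -0.10296638,  1.35768815]), 'attitude': array([[ 0.09345002, -0.97493305,  0.20192235],
       [-0.99561555, -0.09234155,  0.01492391],
       [ 0.00409601, -0.20243167, -0.97928782]])}
```

View pics/side0.png

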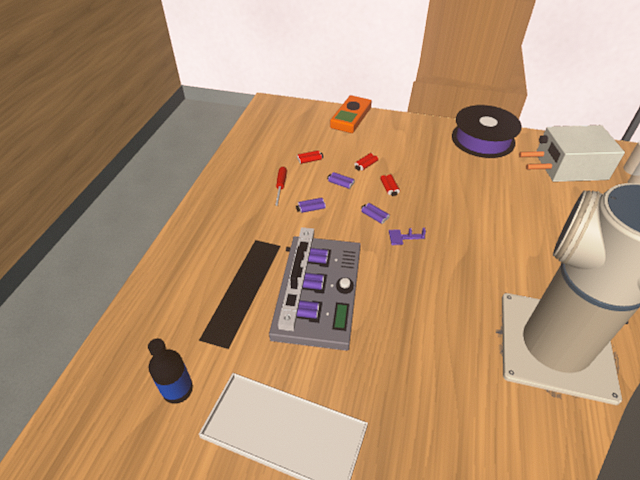

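View pics/top0.png

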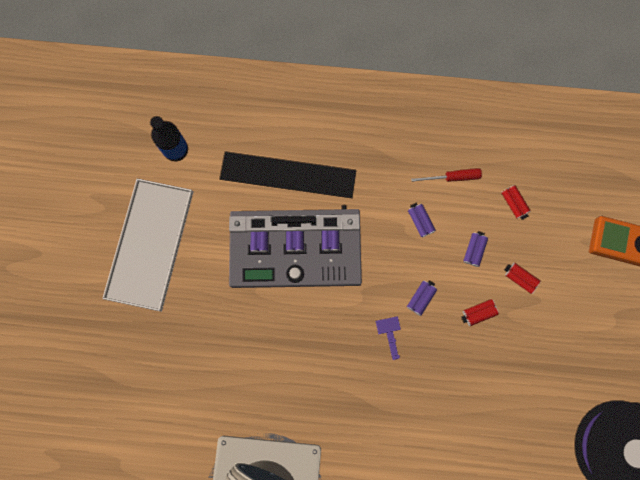

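```bash
cat > h.py <<'E'
import numpy as np, cv2
from station import sensors, optics, manip, nets
def px2w(cam,u,v,z):
    i=optics.camera_info(cam); d=i['attitude']@np.array([(u-i['cx'])/i['fx'],(v-i['cy'])/i['fy'],1.0]); o=i['origin']
    return o+d*(z-o[2])/d[2]
def w2px(cam,P):
    i=optics.camera_info(cam); p=(np.atleast_2d(P)-i['origin'])@i['attitude']
    return np.c_[i['cx']+i['fx']*p[:,0]/p[:,2], i['cy']+i['fy']*p[:,1]/p[:,2]]
def st():
    s=sensors.read_state(); R=s['ee_rot']
    print('t %.2f'%s['t'],'pos',s['eef_pos'].round(4),'yaw_x %.2f'%np.degrees(np.arctan2(R[1,0],R[0,0])),'tilt',R[:,2].round(4),'F',s['wrist_force'].round(1),'w %.3f'%s['width']); return s
def snap(cam,fn,crop=None,k=1):
    im=optics.camera(cam)
    c=im if crop is None else im[crop[1]:crop[3],crop[0]:crop[2]]
    c=cv2.resize(c,None,fx=k,fy=k,interpolation=cv2.INTER_CUBIC); cv2.imwrite('pics/'+fn,c[:,:,::-1]); return im
def move(x,y,yaw=None,z=None):
    "rows needed: shift along tool axes and turn for target tcp pose; yaw= world yaw of tool x axis; jaw (tool y) = yaw-90 deg as tool z is down"
    s=sensors.read_state(); R=s['ee_rot']; p=s['eef_pos']
    t=np.array([x,y,p[2] if z is None else z]); d=R.T@(t-p)
    cur=np.degrees(np.arctan2(R[1,0],R[0,0]))
    out='shift '+str(d.round(4))
    if yaw is not None:
        a=-(yaw-cur); a=(a+90)%180-90; out+=' turn %.2f (q6 now %.1f)'%(a,s['q'][5])
    print(out)
E
python3 - <<'E'
from h import *
snap('top','top_t.png',(215,140,375,300),4.5 and 4)
for q in ('tester','contact_bar','mat','out_tray_in','start','fresh0','done0','resin','driver','bracket'):
    for c in ('top','side'):
        optics.camera(c)
        r=nets.trace(c,q)
        for d in r[:7]:
            m=d['region']; ys,xs=np.nonzero(m); print(q,c,round(d['confidence'],2),[round(float(b)) for b in d['box']],len(xs),'ctr',xs.mean().round(1),ys.mean().round(1))
            np.save(f'pics/{c}_{q}_{r.index(d) if False else int(xs.mean())}.npy',m)
E
```

```text
tester top 0.69 [230, 206, 360, 287] 6949 ctr 294.9 256.9
tester top 0.19 [250, 234, 269, 251] 354 ctr 258.5 241.6
tester side 0.84 [271, 231, 358, 350] 5731 ctr 323.6 297.1
contact_bar top 0.64 [227, 214, 359, 237] 2010 ctr 293.4 222.9
contact_bar side 0.62 [278, 226, 313, 330] 1587 ctr 296.1 279.8
contact_bar side 0.4 [331, 171, 354, 186] 254 ctr 340.3 179.1
mat top 0.79 [216, 150, 357, 199] 3851 ctr 287.4 174.3
mat top 0.63 [288, 265, 300, 278] 70 ctr 294.3 272.7
mat top 0.59 [407, 203, 437, 239] 551 ctr 420.8 219.6
mat top 0.25 [231, 215, 357, 231] 2022 ctr 293.3 222.9
mat top 0.16 [152, 117, 190, 160] 1115 ctr 168.1 139.0
mat side 0.76 [198, 240, 278, 349] 3301 ctr 240.0 294.5
mat side 0.4 [341, 279, 352, 290] 92 ctr 345.1 282.1
out_tray_in top 0.56 [101, 178, 194, 314] 7566 ctr 147.8 244.7
out_tray_in side 0.86 [204, 373, 367, 480] 11223 ctr 284.6 430.6
start top 0.5 [285, 267, 300, 280] 85 ctr 294.3 272.3
start top 0.36 [247, 233, 268, 255] 363 ctr 258.6 241.6
fresh0 top 0.93 [462, 298, 499, 324] 587 ctr 479.6 312.2
fresh0 top 0.9 [463, 230, 488, 268] 529 ctr 475.3 248.8
fresh
[... 1017 characters left out ...]
139.2
resin top 0.39 [409, 279, 435, 315] 583 ctr 421.6 296.8
resin top 0.32 [285, 231, 306, 250] 348 ctr 293.7 240.3
resin side 0.63 [148, 339, 195, 402] 1889 ctr 169.1 371.6
driver top 0.84 [410, 172, 482, 182] 453 ctr 456.8 175.2
driver top 0.65 [151, 115, 190, 159] 1119 ctr 167.9 138.5
driver side 0.72 [152, 337, 192, 401] 1905 ctr 169.0 371.6
driver side 0.56 [340, 279, 349, 289] 82 ctr 344.6 282.2
driver side 0.51 [274, 166, 291, 206] 227 ctr 280.8 181.1
bracket top 0.76 [376, 315, 403, 358] 512 ctr 389.6 333.7
bracket top 0.23 [232, 203, 361, 288] 7310 ctr 295.1 255.4
bracket side 0.65 [278, 225, 313, 328] 1390 ctr 296.3 278.7
bracket side 0.57 [389, 230, 426, 247] 322 ctr 403.6 235.8
```

View pics/top_t.png

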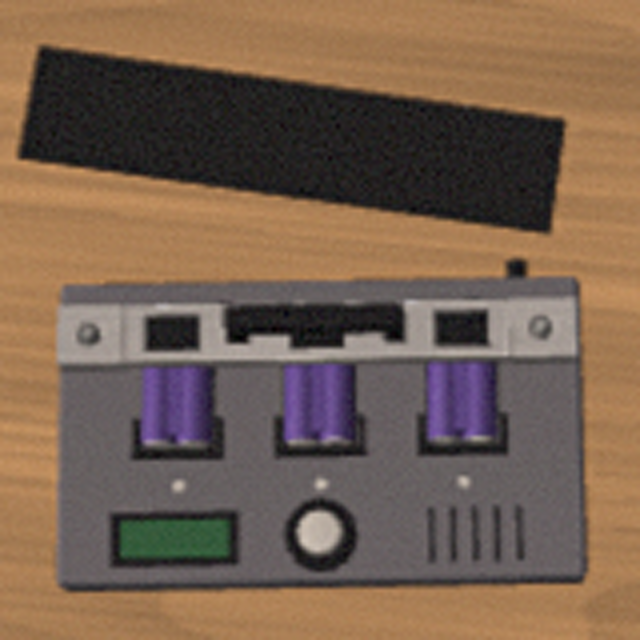

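```bash
python3 - <<'E'
from h import *
snap('side','side_t.png',(250,210,400,360),5)
a=px2w('top',215+88/4,140+334/4,.072); b=px2w('top',215+541/4,140+327/4,.072)
print(a,b,np.linalg.norm(a-b),np.degrees(np.arctan2(*(a-b)[1::-1])))
print('btn',px2w('top',294.7,272.7,.04))
E
```

```text
[0.55353119 0.11307684 0.072     ] [ 0.58030673 -0.12851584  0.072     ] 0.2430719045221164 96.3242406181308
btn [ 0.46374143 -0.01921071  0.04      ]
```

View pics/side_t.png

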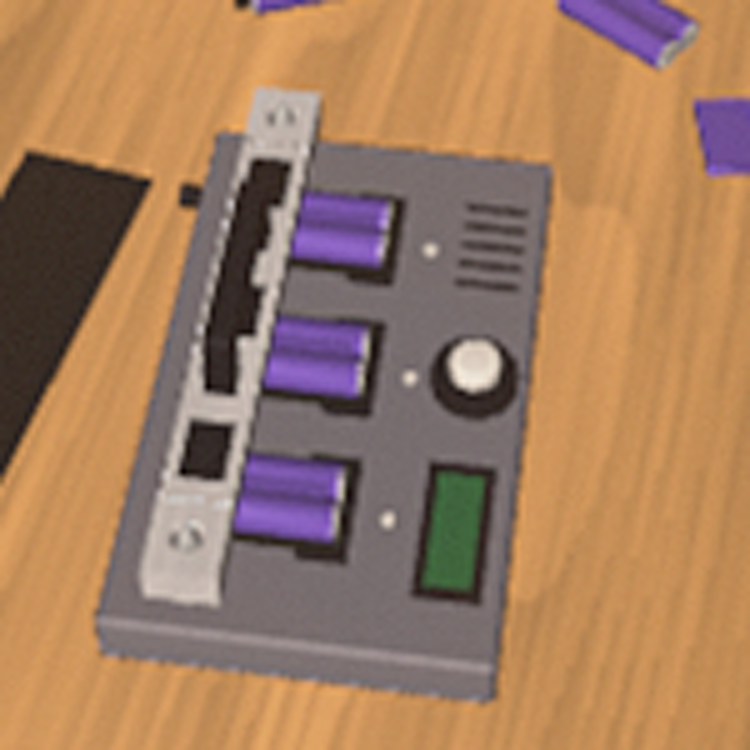

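```bash
cat > fit.py <<'E'
from h import *
from scipy.optimize import least_squares
def fit(pts3,obs,x0,loss='soft_l1'):
    "obs list of (cam,idx,u,v)"
    def T(p):
        c,s=np.cos(p[2]),np.sin(p[2]); return np.c_[p[0]+c*pts3[:,0]-s*pts3[:,1],p[1]+s*pts3[:,0]+c*pts3[:,1],pts3[:,2]]
    def f(p):
        W=T(p); r=[]
        for cam,i,u,v in obs: r+=list(w2px(cam,W[i])[0]-[u,v])
        return np.array(r)
    s=least_squares(f,x0,loss=loss,x_scale=[.01,.01,.05]); return s.x,f(s.x).reshape(-1,2)
E
python3 - <<'E'
from fit import *
P=np.array([[.022,.122,.074],[.022,-.122,.074],[.06,.145,.03],[.06,-.145,.03],[-.11,-.145,.03],[-.11,.145,.03]])
top=[(88,334),(541,327),(62,287),(579,280),(583,577),(60,585)]
side=[(187,537),(282,118),(97,613),(218,135),(552,165),(493,663)]
ot=[('top',i,215+u/4-.4,140+v/4-.4) for i,(u,v) in enumerate(top)]
os_=[('side',i,250+u/5-.4,210+v/5-.4) for i,(u,v) in enumerate(side)]
for o in (ot,os_,ot+os_):
    p,r=fit(P,o,[.55,0,.1]); print(p.round(4),np.degrees(p[2]).round(2)); print(r.round(1).tolist())
    c,s=np.cos(p[2]),np.sin(p[2]); print('grip',p[:2]+[c*.022,s*.022])
E
```

```text
[ 0.5459 -0.0099  0.1093] 6.26
[[-0.0, -0.3], [0.6, -0.2], [-0.8, -0.6], [0.2, -0.7], [1.3, 1.0], [-1.6, 1.0]]
grip [ 0.56778929 -0.00747544]
[ 0.5453 -0.0028  0.1137] 6.51
[[-0.1, -1.1], [-0.1, -2.0], [-1.0, 2.8], [-0.4, -1.0], [0.6, -0.3], [1.3, 2.7]]
grip [ 5.67145804e-01 -3.44865417e-04]
[ 0.5463 -0.0085  0.11  ] 6.3
[[-0.6, -0.5], [-0.0, -0.4], [-1.4, -0.8], [-0.4, -1.0], [0.7, 0.7], [-2.2, 0.8], [0.1, -3.5], [0.3, -3.7], [-0.8, 0.3], [0.0, -2.7], [0.8, -1.8], [1.1, 0.4]]
grip [ 0.56815294 -0.00611076]
```

```bash
python3 - <<'E'
from fit import *
snap('top','top_f.png',(370,160,540,370),4)
snap('side','side_f.png',(260,140,440,250),4.4)
# mat
for c,f in (('top','pics/top_mat_287.npy'),('side','pics/side_mat_240.npy'),('top','pics/top_out_tray_in_147.npy')):
    m=np.load(f).astype(np.uint8); cs,_=cv2.findContours(m,0,2); r=cv2.minAreaRect(max(cs,key=cv2.contourArea)); b=cv2.boxPoints(r)
    ap=cv2.approxPolyDP(cv2.convexHull(max(cs,key=cv2.contourArea)),5,True)[:,0]
    z=.003 if 'mat' in f else .018
    W=np.array([px2w(c,u,v,z) for u,v in ap]); print(c,f,ap.tolist()); print(W.round(4), W.mean(0).round(4))
E
```

```text
top pics/top_mat_287.npy [[224, 153], [353, 169], [353, 196], [220, 179]]
[[ 0.7315  0.1752  0.003 ]
 [ 0.7213 -0.1255  0.003 ]
 [ 0.6571 -0.1309  0.003 ]
 [ 0.6685  0.1764  0.003 ]] [0.6946 0.0238 0.003 ]
side pics/side_mat_240.npy [[279, 245], [229, 346], [201, 341], [253, 243]]
[[ 0.6542 -0.1242  0.003 ]
 [ 0.667   0.1785  0.003 ]
 [ 0.7292  0.1821  0.003 ]
 [ 0.7205 -0.1144  0.003 ]] [0.6927 0.0305 0.003 ]
top pics/top_out_tray_in_147.npy [[137, 178], [192, 191], [160, 311], [102, 298]]
[[0.6487 0.3609 0.018 ]
 [0.6302 0.2326 0.018 ]
 [0.3559 0.2644 0.018 ]
 [0.372  0.3943 0.018 ]] [0.5017 0.3131 0.018 ]
```

View pics/top_f.png

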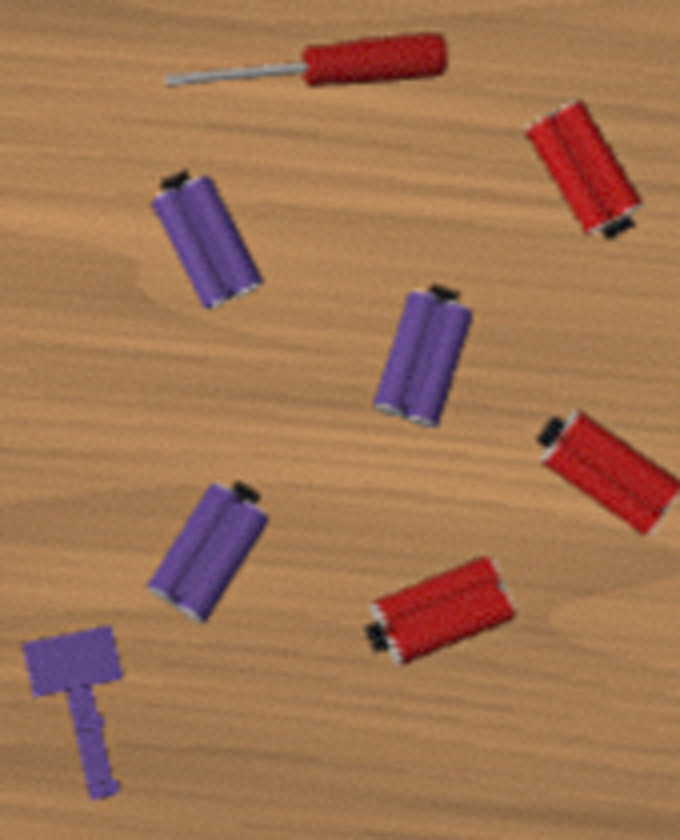

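View pics/side_f.png

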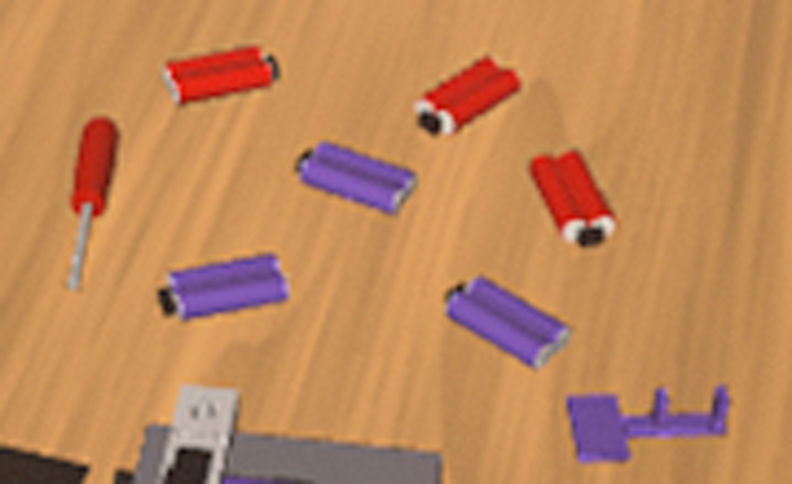

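```bash
python3 - <<'E'
from h import *
move(.568,-.0065,96.3,.20)
E
```

```text
shift [-0.5459 -0.4678  0.0503] turn 66.98 (q6 now -1.1)
```

```bash
python3 -m pendant '[[[-0.546,-0.468,0.05,67,1],[-0.546,-0.468,0.05,67,1],[-0.546,-0.468,0.05,67,1],[-0.546,-0.468,0.05,67,1],[-0.546,-0.468,0.05,67,1],[-0.546,-0.468,0.05,67,1],[-0.546,-0.468,0.05,67,1],[-0.546,-0.468,0.05,67,1],[-0.546,-0.468,0.05,67,1],[-0.546,-0.468,0.05,67,1],[-0.546,-0.468,0.05,67,1],[-0.546,-0.468,0.05,67,1]]]'; python3 - <<'E'
from h import *
st(); move(.568,-.0065,96.3,.20)
E
```

```text
t: 3.5
eef_pos: [0.504, 0.0928, 0.2089]
ee_rot: [[-0.109, 0.994, 0.001], [0.994, 0.109, 0.0], [0.0, 0.001, -1.0]]
wrist_force: [1.1, 0.9, -1.0]
width: 0.999
t 3.50 pos [0.504  0.0928 0.2089] yaw_x 96.27 tilt [ 8.e-04  2.e-04 -1.e+00] F [ 1.1  0.9 -1. ] w 0.999
shift [-0.1057  0.0528  0.0089] turn -0.03 (q6 now 2.8)
```

```bash
python3 -m pendant '[[[-0.105,0.053,0.06,0,1],[-0.105,0.053,0.06,0,1],[-0.105,0.053,0.06,0,1],[-0.105,0.053,0.06,0,1],[-0.105,0.053,0.06,0,1]]]' >/dev/null; python3 - <<'E'
from h import *
st(); snap('side','s1.png',(230,160,390,320),5); snap('top','t1.png',(230,120,390,280),4)
E
```

```text
t 4.00 pos [ 0.5669 -0.0042  0.1483] yaw_x 96.19 tilt [-1.2e-03  2.0e-04 -1.0e+00] F [-0.1 -0.9  1.2] w 0.999
```

View pics/s1.png

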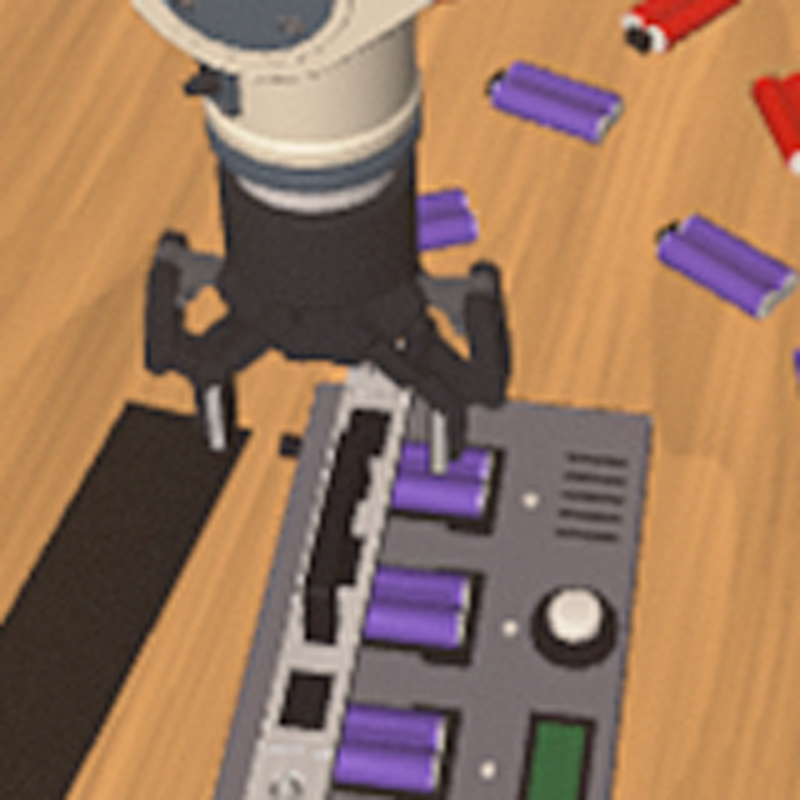

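View pics/t1.png

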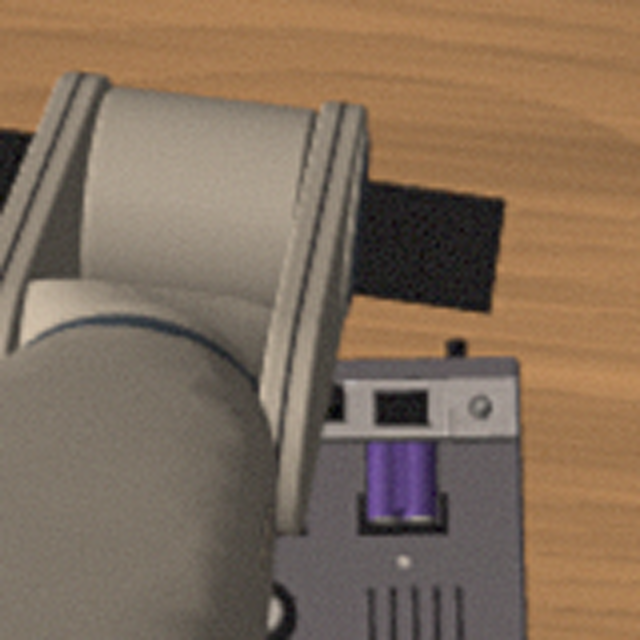

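```bash
python3 - <<'E'
from h import *
s=st(); R=s['ee_rot'];p=s['eef_pos']
for a in (.0425,-.0425):
  for b in (.011,-.011):
    P=p+R@np.array([b,a,.006]); uv=w2px('side',P)[0]; print(a,b,P.round(3),uv.round(1),((uv-[230,160])*5).round(0))
E
```

```text
t 4.10 pos [ 0.5668 -0.0031  0.1491] yaw_x 96.31 tilt [ 1.e-04  2.e-04 -1.e+00] F [-0.4  0.   0.4] w 0.994
0.0425 0.011 [0.608 0.013 0.143] [275.6 249.9] [228. 450.]
0.0425 -0.011 [ 0.61  -0.009  0.143] [277.7 242.4] [239. 412.]
-0.0425 0.011 [0.523 0.003 0.143] [315.6 254.2] [428. 471.]
-0.0425 -0.011 [ 0.526 -0.019  0.143] [317.2 246.5] [436. 432.]
```

```bash
cat > ov.py <<'E'
from fit import *
def T(p,P):
    c,s=np.cos(p[2]),np.sin(p[2]); P=np.atleast_2d(P); return np.c_[p[0]+c*P[:,0]-s*P[:,1],p[1]+s*P[:,0]+c*P[:,1],P[:,2]]
def rect(x0,x1,y0,y1,z): return np.array([[x0,y0,z],[x1,y0,z],[x1,y1,z],[x0,y1,z]])
def circ(x,y,z,r): a=np.linspace(0,6.283,24); return np.c_[x+r*np.cos(a),y+r*np.sin(a),0*a+z]
def tester():
    L=[rect(-.11,.06,-.145,.145,.03),rect(-.11,.06,-.145,.145,0)]
    for y in(-.078,0,.078): L+=[rect(-.037,.037,y-.021,y+.021,.038),rect(-.041,.041,y-.025,y+.025,.038)]
    for y in(-.122,.122): L+=[circ(.022,y,.066,.006),circ(.022,y,.074,.001)]
    L+=[rect(.006,.038,-.14,.14,.066)]
    return L
def overlay(cam,src,fn,polys,p,crop,k,col=(0,255,0)):
    im=cv2.imread(src) if isinstance(src,str) else src[:,:,::-1].copy()
    c=cv2.resize(im[crop[1]:crop[3],crop[0]:crop[2]],None,fx=k,fy=k,interpolation=cv2.INTER_CUBIC)
    for P in polys:
        uv=(w2px(cam,T(p,P))-[crop[0],crop[1]]+.5)*k-.5
        cv2.polylines(c,[np.round(uv*16).astype(np.int32)],True,col,1,cv2.LINE_AA,4)
    cv2.imwrite('pics/'+fn,c)
E
python3 - <<'E'
from ov import *
p=[.5455,-.0028,.111]
overlay('side','pics/side0.png','o_s.png',tester(),p,(250,210,400,360),5)
overlay('top','pics/top0.png','o_t.png',tester(),p,(215,170,375,300),5)
E
```

```text
(no output)
```

View pics/o_s.png

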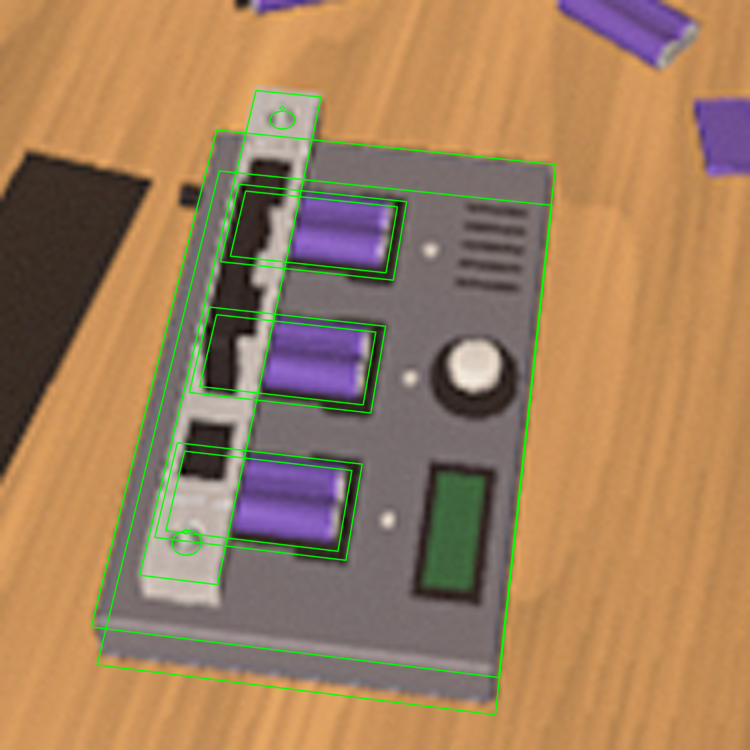

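View pics/o_t.png

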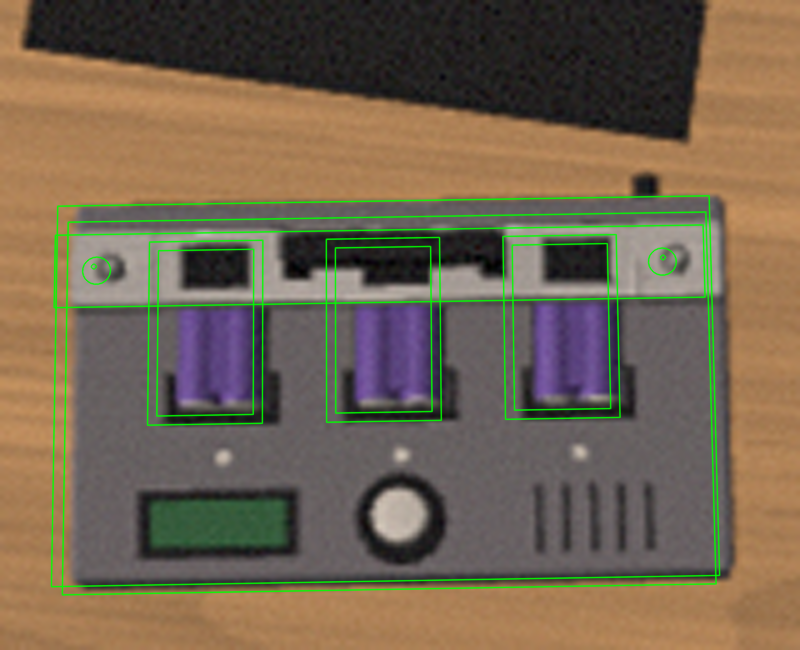

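```bash
python3 -m pendant '[[[0,0,0.03,0,1],[0,0,0.055,0,1],[0,0,0.055,0,1],[0,0,0.055,0,0],[0,0,0.055,0,0],[0,0,0.055,0,0],[0,0,0.055,0,0],[0,0,0.055,0,0],[0,0,0.055,0,0],[0,0,0.055,0,0]]]' 60; python3 - <<'E'
from h import *
st(); snap('side','s2.png',(230,160,390,320),4)
E
```

```text
t: 5.1
eef_pos: [0.5676, -0.0038, 0.0946]
ee_rot: [[-0.109, 0.994, 0.001], [0.994, 0.109, 0.0], [-0.0, 0.001, -1.0]]
wrist_force: [-0.8, 0.5, 6.8]
width: 0.156
t 5.10 pos [ 0.5676 -0.0038  0.0946] yaw_x 96.28 tilt [ 0.0012  0.     -1.    ] F [-0.8  0.5  6.8] w 0.156
```

View pics/s2.png

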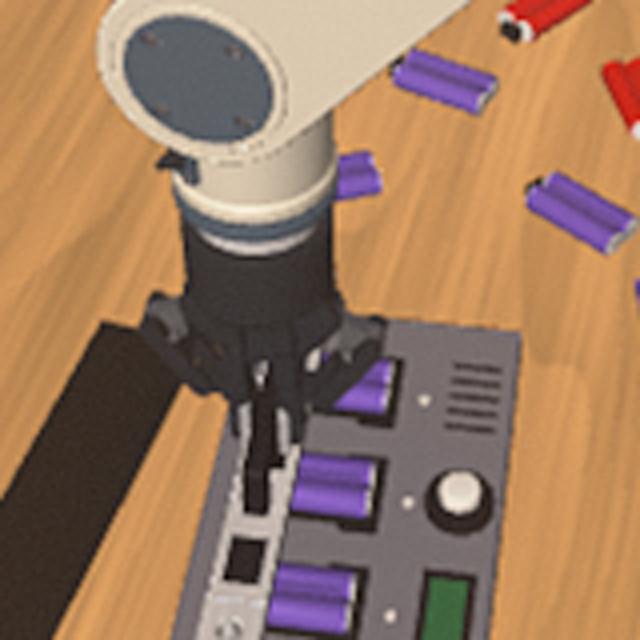

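```bash
python3 - <<'E'
from h import *
print(px2w('side',230+256/4,160+508/4,.085),px2w('side',230+256/4,160+495/4,.1))
st()
E
python3 -m pendant '[[[0,0,0,0,0],[0,0,0,0,0],[0,0,-0.01,0,0],[0,0,-0.02,0,0],[0,0,-0.04,0,0],[0,0,-0.06,0,0],[0,0,-0.08,0,0],[0,0,-0.1,0,0],[0,0,-0.1,0,0],[0,0,-0.1,0,0]]]' 100; python3 - <<'E'
from h import *
st(); snap('side','s3.png',(190,120,390,320),3)
E
```

```text
[0.55761107 0.05446022 0.085     ] [0.55612871 0.05722006 0.1       ]
t 5.15 pos [ 0.5676 -0.0038  0.0945] yaw_x 96.28 tilt [ 0.0012  0.     -1.    ] F [-1.6 -0.3  6.7] w 0.156
t: 6.15
eef_pos: [0.5669, -0.0038, 0.1939]
ee_rot: [[-0.109, 0.994, 0.001], [0.994, 0.109, -0.0], [-0.0, 0.0, -1.0]]
wrist_force: [-0.1, -0.0, -3.3]
width: 0.144
t 6.15 pos [ 0.5669 -0.0038  0.1939] yaw_x 96.28 tilt [ 5.e-04 -0.e+00 -1.e+00] F [-0.1 -0.  -3.3] w 0.144
```

View pics/s3.png

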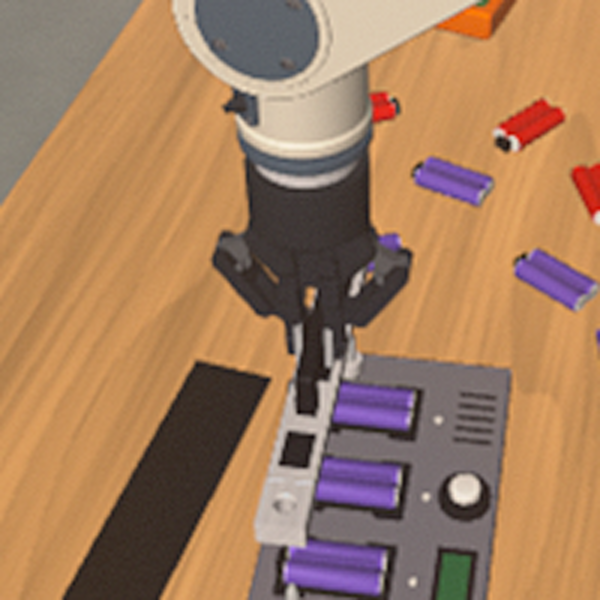

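```bash
python3 - <<'E'
from h import *
move(.693,.026,87.8,.12); move(.693,.026,87.8,.0525)
E
```

```text
shift [0.0158 0.1291 0.073 ] turn 8.48 (q6 now -7.9)
shift [0.0158 0.1292 0.1405] turn 8.48 (q6 now -7.9)
```

```bash
python3 -m pendant '[[[0.008,0.05,0,4,0],[0.016,0.1,0.02,8.5,0],[0.016,0.129,0.05,8.5,0],[0.016,0.129,0.08,8.5,0],[0.016,0.129,0.11,8.5,0],[0.016,0.129,0.13,8.5,0],[0.016,0.129,0.138,8.5,0],[0.016,0.129,0.138,8.5,0],[0.016,0.129,0.138,8.5,0]]]'; python3 - <<'E'
from h import *
st(); snap('side','s4.png',(150,120,390,360),3)
E
```

```text
t: 7.1
eef_pos: [0.6935, 0.0262, 0.0554]
ee_rot: [[0.039, 0.999, -0.0], [0.999, -0.039, -0.0], [-0.0, -0.0, -1.0]]
wrist_force: [-0.3, -1.0, -2.7]
width: 0.144
t 7.10 pos [0.6935 0.0262 0.0554] yaw_x 87.78 tilt [-4.e-04 -0.e+00 -1.e+00] F [-0.3 -1.  -2.7] w 0.144
```

View pics/s4.png

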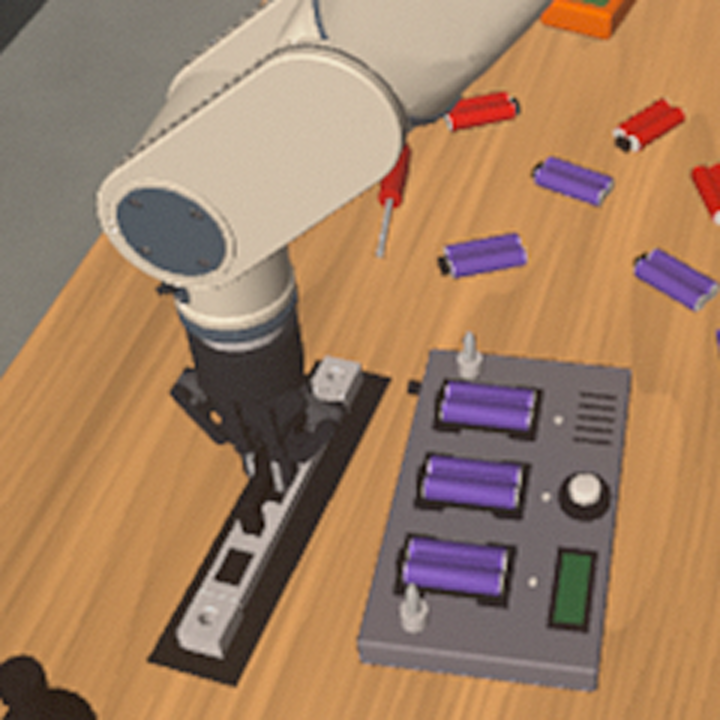

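```bash
python3 -m pendant '[[[0,0,0.002,0,0],[0,0,0.004,0,0],[0,0,0.004,0,0]]]'; python3 -m pendant '[[[0,0,0,0,0.6],[0,0,0,0,0.6],[0,0,0,0,0.6],[0,0,0,0,0.6],[0,0,-0.03,0,0.6],[0,0,-0.07,0,0.6],[0,0,-0.12,0,0.7],[0,0,-0.12,0,0.7]]]'; python3 - <<'E'
from h import *
st()
import numpy as np
# tilt info
E
```

```text
t: 7.45
eef_pos: [0.6937, 0.0262, 0.0518]
ee_rot: [[0.039, 0.999, 0.0], [0.999, -0.039, -0.0], [0.0, 0.0, -1.0]]
wrist_force: [0.4, 0.6, -4.0]
width: 0.143
t: 8.25
eef_pos: [0.6981, 0.0264, 0.1797]
ee_rot: [[0.039, 0.999, 0.013], [0.999, -0.039, 0.0], [0.001, 0.013, -1.0]]
wrist_force: [0.4, -0.3, 0.4]
width: 0.7
t 8.25 pos [0.6981 0.0264 0.1797] yaw_x 87.78 tilt [ 1.280e-02  3.000e-04 -9.999e-01] F [ 0.4 -0.3  0.4] w 0.700
```

```bash
python3 - <<'E'
from h import *
move(.537,.0735,6.3,.17)
E
```

```text
shift [ 0.0409 -0.1629  0.0077] turn 81.48 (q6 now 3.4)
```

```bash
python3 -m pendant '[[[0.041,-0.163,-0.02,81.5,0.7],[0.041,-0.163,-0.02,81.5,0.7],[0.041,-0.163,-0.02,81.5,0.7],[0.041,-0.163,-0.02,81.5,0.7],[0.041,-0.163,-0.02,81.5,0.7],[0.041,-0.163,0.01,81.5,0.7],[0.041,-0.163,0.01,81.5,0.7],[0.041,-0.163,0.01,81.5,0.7],[0.041,-0.163,0.02,81.5,0.7],[0.041,-0.163,0.05,81.5,0.7],[0.041,-0.163,0.08,81.5,0.7],[0.041,-0.163,0.08,81.5,0.7]]]'; python3 - <<'E'
from h import *
st(); snap('side','s5.png',(200,150,400,350),4); snap('top','t5.png',(70,100,390,330),2.5)
E
```

```text
t: 9.45
eef_pos: [0.5297, 0.0732, 0.0886]
ee_rot: [[0.994, 0.11, -0.006], [0.11, -0.994, -0.001], [-0.006, 0.0, -1.0]]
wrist_force: [-0.9, 0.5, 0.9]
width: 0.699
t 9.45 pos [0.5297 0.0732 0.0886] yaw_x 6.29 tilt [-6.4e-03 -8.0e-04 -1.0e+00] F [-0.9  0.5  0.9] w 0.699
```

View pics/s5.png

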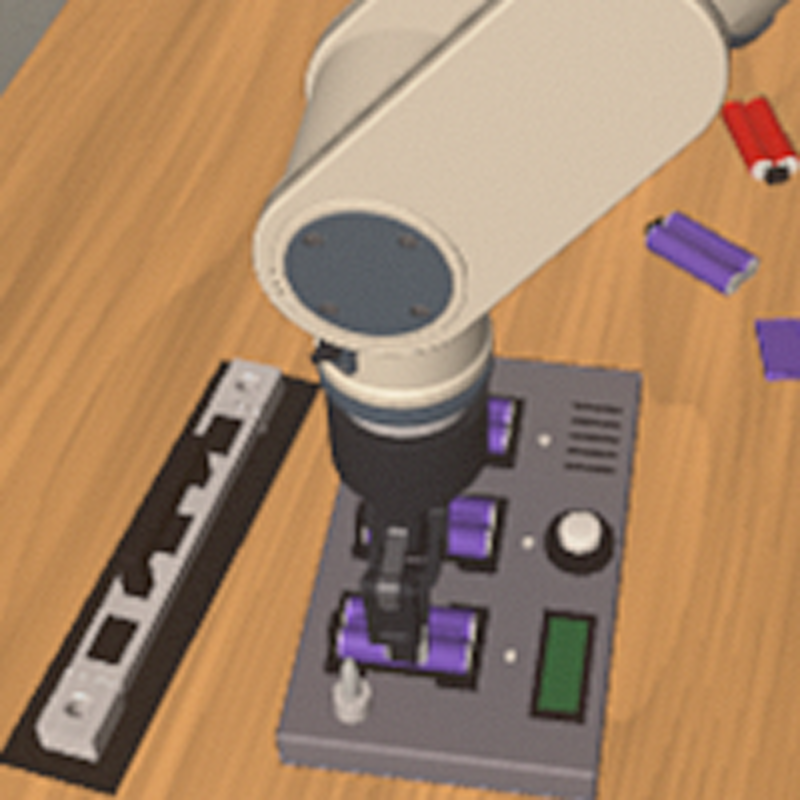

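View pics/t5.png

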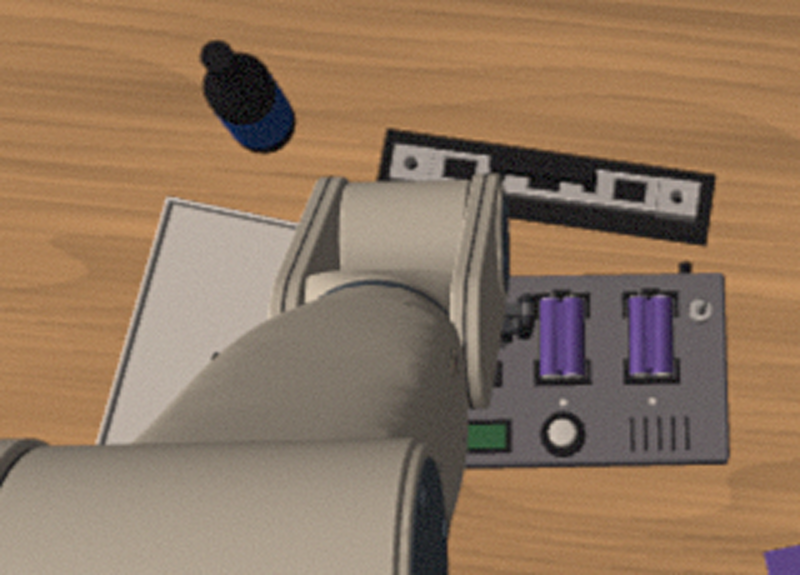

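```bash
python3 -m pendant '[[[0,0,0,0,0.7],[0,0,0.02,0,0.7],[0,0,0.035,0,0.7]]]' 60; python3 - <<'E'
from h import *
st()
E
```

```text
t: 9.85
eef_pos: [0.5336, 0.0736, 0.0578]
ee_rot: [[0.994, 0.11, 0.003], [0.11, -0.994, 0.0], [0.003, -0.0, -1.0]]
wrist_force: [0.6, 0.6, -0.1]
width: 0.699
t 9.85 pos [0.5336 0.0736 0.0578] yaw_x 6.29 tilt [ 3.3e-03  4.0e-04 -1.0e+00] F [ 0.6  0.6 -0.1] w 0.699
```

```bash
python3 -m pendant '[[[0,0,0.006,0,0.7],[0,0,0.006,0,0.7],[0,0,0.006,0,0.3],[0,0,0.006,0,0.3],[0,0,0.006,0,0.3],[0,0,0.006,0,0.3],[0,0,0.006,0,0.3],[0,0,0.006,0,0.3]]]' 40; python3 - <<'E'
from h import *
st()
E
```

```text
t: 10.65
eef_pos: [0.5329, 0.0711, 0.0519]
ee_rot: [[0.994, 0.111, 0.001], [0.111, -0.994, -0.003], [0.001, 0.003, -1.0]]
wrist_force: [-0.6, -17.6, 6.5]
width: 0.439
t 10.65 pos [0.5329 0.0711 0.0519] yaw_x 6.35 tilt [ 0.0012 -0.0028 -1.    ] F [ -0.6 -17.6   6.5] w 0.439
```

```bash
python3 -m pendant '[[[0,0.003,0,0,0.3],[0,0.003,0,0,0.3],[0,0.003,-0.01,0,0.3],[0,0.003,-0.025,0,0.3],[0,0.003,-0.05,0,0.3],[0,0.003,-0.08,0,0.3],[0,0.003,-0.08,0,0.3],[0,0.003,-0.08,0,0.3]]]' 60; python3 - <<'E'
from h import *
st(); im=snap('side','s6.png',(180,200,400,480),2.1)
E
```

```text
t: 11.45
eef_pos: [0.5333, 0.0707, 0.1323]
ee_rot: [[0.994, 0.11, 0.003], [0.11, -0.994, 0.0], [0.003, -0.0, -1.0]]
wrist_force: [-0.3, 0.1, -1.0]
width: 0.427
t 11.45 pos [0.5333 0.0707 0.1323] yaw_x 6.29 tilt [ 2.8e-03  4.0e-04 -1.0e+00] F [-0.3  0.1 -1. ] w 0.427
```

View pics/s6.png

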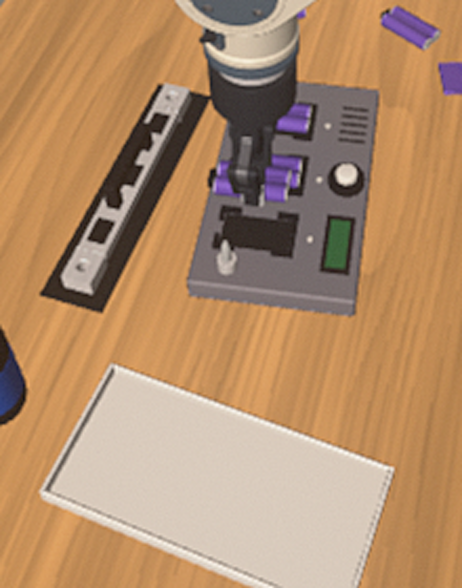

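```bash
python3 - <<'E'
from h import *
move(.585,.3045,-6.7,.06);move(.585,.3045,-6.7,.03)
E
```

```text
shift [ 0.0778 -0.2267  0.0713] turn 12.99 (q6 now 90.0)
shift [ 0.0777 -0.2267  0.1013] turn 12.99 (q6 now 90.0)
```

```bash
python3 -m pendant '[[[0.078,-0.227,0,13,0.3],[0.078,-0.227,0,13,0.3],[0.078,-0.227,0,13,0.3],[0.078,-0.227,0,13,0.3],[0.078,-0.227,0.02,13,0.3],[0.078,-0.227,0.05,13,0.3],[0.078,-0.227,0.08,13,0.3],[0.078,-0.227,0.098,13,0.3],[0.078,-0.227,0.102,13,0.3],[0.078,-0.227,0.102,13,0.3]]]'; python3 - <<'E'
from h import *
st(); im=snap('side','s7.png',(180,200,400,480),2.1)
E
```

```text
t: 12.5
eef_pos: [0.5845, 0.3041, 0.0276]
ee_rot: [[0.993, -0.117, -0.003], [-0.117, -0.993, -0.001], [-0.002, 0.001, -1.0]]
wrist_force: [-0.3, -0.3, -0.8]
width: 0.427
t 12.50 pos [0.5845 0.3041 0.0276] yaw_x -6.74 tilt [-0.0025 -0.0012 -1.    ] F [-0.3 -0.3 -0.8] w 0.427
```

View pics/s7.png

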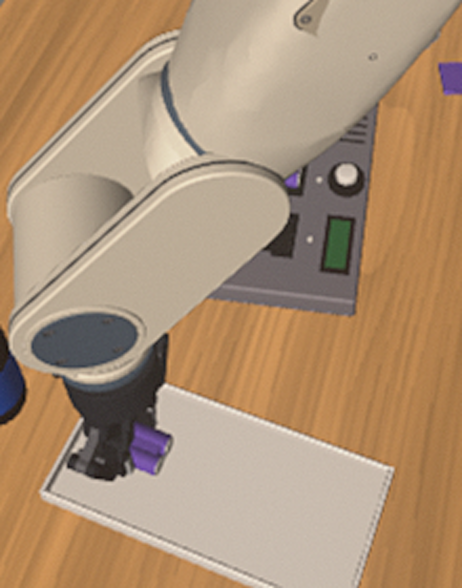

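```bash
python3 -c "
from h import *
print(px2w('top',176,152,0),px2w('side',176,400,0))"; python3 -m pendant '[[[0,0,0.002,0,0.3],[0,0,0.003,0,0.3],[0,0,0.003,0,0.3]]]'
```

```text
[0.7243895  0.28698362 0.        ] [0.72267713 0.31343055 0.        ]
t: 12.85
eef_pos: [0.5857, 0.3046, 0.0262]
ee_rot: [[0.993, -0.117, 0.001], [-0.117, -0.993, 0.0], [0.001, -0.0, -1.0]]
wrist_force: [0.0, -0.5, 0.7]
width: 0.424
```

```bash
python3 -m pendant '[[[0,0,0.001,0,0.65],[0,0,0.001,0,0.65],[0,0,0.001,0,0.65],[0,0,-0.03,0,0.65],[0,0,-0.08,0,0.65],[0,0,-0.1,0,0.65],[0,0,-0.1,0,0.65]]]'; python3 - <<'E'
from h import *
st(); im=snap('side','s8.png',(180,200,400,480),2.1);move(.545,-.0085,6.3,.12); move(.545,-.0085,6.3,.07)
E
```

```text
t: 13.55
eef_pos: [0.5876, 0.3059, 0.1299]
ee_rot: [[0.993, -0.117, 0.006], [-0.117, -0.993, 0.003], [0.006, -0.004, -1.0]]
wrist_force: [0.2, -0.2, -0.4]
width: 0.649
t 13.55 pos [0.5876 0.3059 0.1299] yaw_x -6.71 tilt [ 0.0064  0.0032 -1.    ] F [ 0.2 -0.2 -0.4] w 0.649
shift [-0.0044  0.3164  0.007 ] turn -13.02 (q6 now 123.2)
shift [-0.0045  0.3165  0.057 ] turn -13.02 (q6 now 123.2)
```

View pics/s8.png

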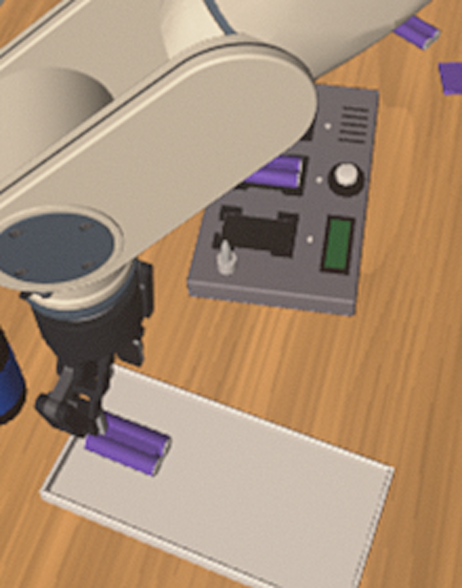

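```bash
python3 -m pendant '[[[-0.004,0.316,0,-13,0.65],[-0.004,0.316,0,-13,0.65],[-0.004,0.316,0,-13,0.65],[-0.004,0.316,0,-13,0.65],[-0.004,0.316,0,-13,0.65],[-0.004,0.316,0.02,-13,0.65],[-0.004,0.316,0.04,-13,0.65],[-0.004,0.316,0.04,-13,0.65],[-0.004,0.316,0.04,-13,0.65]]]' >/dev/null; python3 - <<'E'
from h import *
st(); move(.545,-.0085,6.3,.0475)
E
```

```text
t 14.50 pos [ 0.5434 -0.0087  0.0845] yaw_x 6.21 tilt [-3.1e-03  3.0e-04 -1.0e+00] F [-0.   0.2  0.1] w 0.649
shift [0.0017 0.     0.037 ] turn -0.09 (q6 now 81.6)
```

```bash
python3 -m pendant '[[[0,0,0.02,0,0.65],[0,0,0.037,0,0.65],[0,0,0.037,0,0.65],[0,0,0.037,0,0.65],[0,0,0.037,0,0.3],[0,0,0.037,0,0.3],[0,0,0.037,0,0.3],[0,0,0.037,0,0.3],[0,0,0.037,0,0.3],[0,0,0.037,0,0.3]]]' 40; python3 - <<'E'
from h import *
st()
E
```

```text
t: 15.5
eef_pos: [0.5453, -0.0083, 0.0499]
ee_rot: [[0.994, 0.109, 0.002], [0.109, -0.994, 0.0], [0.002, -0.0, -1.0]]
wrist_force: [-1.2, 3.1, 7.3]
width: 0.44
t 15.50 pos [ 0.5453 -0.0083  0.0499] yaw_x 6.28 tilt [ 2.2e-03  3.0e-04 -1.0e+00] F [-1.2  3.1  7.3] w 0.440
```

```bash
python3 -m pendant '[[[0,0,0,0,0.3],[0,0,-0.01,0,0.3],[0,0,-0.03,0,0.3],[0,0,-0.06,0,0.3],[0,0,-0.09,0,0.3],[0,0,-0.09,0,0.3]]]' 60; python3 - <<'E'
from h import *
st(); move(.501,.3145,-6.7,.03)
E
```

```text
t: 16.1
eef_pos: [0.5469, -0.0089, 0.1431]
ee_rot: [[0.994, 0.109, 0.007], [0.109, -0.994, -0.0], [0.007, 0.001, -1.0]]
wrist_force: [0.2, 0.5, -0.7]
width: 0.431
t 16.10 pos [ 0.5469 -0.0089  0.1431] yaw_x 6.28 tilt [ 7.4e-03 -4.0e-04 -1.0e+00] F [ 0.2  0.5 -0.7] w 0.431
shift [-0.0111 -0.3266  0.1126] turn 12.98 (q6 now 81.6)
```

```bash
python3 -m pendant '[[[-0.011,-0.326,0,13,0.3],[-0.011,-0.326,0,13,0.3],[-0.011,-0.326,0,13,0.3],[-0.011,-0.326,0,13,0.3],[-0.011,-0.326,0,13,0.3],[-0.011,-0.326,0,13,0.3],[-0.011,-0.326,0.02,13,0.3],[-0.011,-0.326,0.06,13,0.3],[-0.011,-0.326,0.09,13,0.3],[-0.011,-0.326,0.106,13,0.3],[-0.011,-0.326,0.108,13,0.3],[-0.011,-0.326,0.108,13,0.3]]]' >/dev/null; python3 - <<'E'
from h import *
st()
E
```

```text
t 17.30 pos [0.4981 0.3139 0.0309] yaw_x -6.75 tilt [-1.e-04 -1.e-04 -1.e+00] F [ 0.4 -0.  -0.8] w 0.428
```

```bash
python3 -m pendant '[[[0.002,0,0.004,0,0.3],[0.002,0,0.006,0,0.3],[0.002,0,0.006,0,0.3]]]'
```

```text
t: 17.6
eef_pos: [0.5003, 0.314, 0.0254]
ee_rot: [[0.993, -0.117, 0.001], [-0.117, -0.993, 0.001], [0.001, -0.001, -1.0]]
wrist_force: [-0.1, -0.5, -0.8]
width: 0.431
```

```bash
python3 -m pendant '[[[0,0,0.0015,0,0.3],[0,0,0.002,0,0.3],[0,0,0.002,0,0.65],[0,0,0.002,0,0.65],[0,0,0.002,0,0.65],[0,0,-0.03,0,0.65],[0,0,-0.08,0,0.65],[0,0,-0.11,0,0.65],[0,0,-0.11,0,0.65],[0,0,-0.11,0,0.65]]]'>/dev/null; python3 - <<'E'
from h import *
st(); im=snap('side','s9.png',(180,200,400,480),2.1);move(.554,-.086,6.3,.12)
E
```

```text
t 18.60 pos [0.5    0.3141 0.1353] yaw_x -6.71 tilt [ 1.2e-03  7.0e-04 -1.0e+00] F [-0.7 -0.4 -0.8] w 0.651
shift [0.1011 0.3905 0.0143] turn -13.02 (q6 now 127.7)
```

View pics/s9.png

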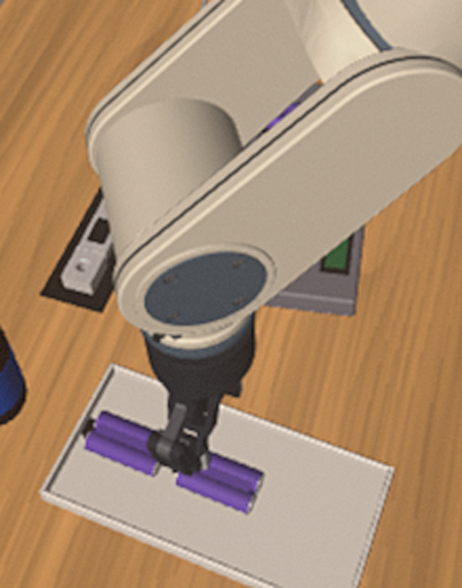

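```bash
python3 -m pendant '[[[0.101,0.39,0,-13,0.65],[0.101,0.39,0,-13,0.65],[0.101,0.39,0,-13,0.65],[0.101,0.39,0,-13,0.65],[0.101,0.39,0,-13,0.65],[0.101,0.39,0,-13,0.65],[0.101,0.39,0,-13,0.65],[0.101,0.39,0,-13,0.65],[0.101,0.39,0.03,-13,0.65],[0.101,0.39,0.05,-13,0.65],[0.101,0.39,0.05,-13,0.65],[0.101,0.39,0.05,-13,0.65]]]' >/dev/null; python3 - <<'E'
from h import *
st(); move(.554,-.086,6.3,.0475)
E
```

```text
t 19.85 pos [ 0.5534 -0.0849  0.0835] yaw_x 6.29 tilt [-3.2e-03  6.0e-04 -1.0e+00] F [ 0.7 -0.1 -0. ] w 0.650
shift [0.0006 0.0012 0.036 ] turn -0.01 (q6 now 73.8)
```

```bash
python3 -m pendant '[[[0,0.001,0.02,0,0.65],[0,0.001,0.037,0,0.65],[0,0.001,0.037,0,0.65],[0,0.001,0.037,0,0.65],[0,0.001,0.037,0,0.3],[0,0.001,0.037,0,0.3],[0,0.001,0.037,0,0.3],[0,0.001,0.037,0,0.3],[0,0.001,0.037,0,0.3]]]' 40; python3 - <<'E'
from h import *
st()
E
python3 -m pendant '[[[0,0,0,0,0.3],[0,0,-0.01,0,0.3],[0,0,-0.03,0,0.3],[0,0,-0.06,0,0.3],[0,0,-0.09,0,0.3],[0,0,-0.09,0,0.3]]]' 60; python3 - <<'E'
from h import *
st(); move(.413,.3250,-6.7,.03)
E
```

```text
t: 20.75
eef_pos: [0.5555, -0.0862, 0.0491]
ee_rot: [[0.994, 0.109, 0.002], [0.109, -0.994, -0.0], [0.002, 0.0, -1.0]]
wrist_force: [-1.0, 1.3, 6.0]
width: 0.434
t 20.75 pos [ 0.5555 -0.0862  0.0491] yaw_x 6.29 tilt [ 2.3e-03 -2.0e-04 -1.0e+00] F [-1.   1.3  6. ] w 0.434
t: 21.35
eef_pos: [0.5572, -0.0867, 0.1422]
ee_rot: [[0.994, 0.109, 0.008], [0.109, -0.994, -0.001], [0.007, 0.002, -1.0]]
wrist_force: [-0.0, -0.5, -0.1]
width: 0.428
t 21.35 pos [ 0.5572 -0.0867  0.1422] yaw_x 6.28 tilt [ 0.0075 -0.0014 -1.    ] F [-0.  -0.5 -0.1] w 0.428
shift [-0.0991 -0.4252  0.1106] turn 12.98 (q6 now 73.7)
```

```bash
python3 -m pendant '[[[-0.099,-0.424,0,13,0.3],[-0.099,-0.424,0,13,0.3],[-0.099,-0.424,0,13,0.3],[-0.099,-0.424,0,13,0.3],[-0.099,-0.424,0,13,0.3],[-0.099,-0.424,0,13,0.3],[-0.099,-0.424,0,13,0.3],[-0.099,-0.424,0,13,0.3],[-0.099,-0.424,0,13,0.3],[-0.099,-0.424,0.03,13,0.3],[-0.099,-0.424,0.06,13,0.3],[-0.099,-0.424,0.06,13,0.3]]]' >/dev/null; python3 - <<'E'
from h import *
st(); move(.413,.3250,-6.7,.03)
E
```

```text
t 22.55 pos [0.4071 0.323  0.0746] yaw_x -6.66 tilt [-0.0057 -0.0043 -1.    ] F [-0.2 -0.8 -0.7] w 0.430
shift [ 0.0059 -0.0029  0.0446] turn 0.04 (q6 now 133.8)
```

```bash
python3 -m pendant '[[[0.005,-0.002,0.02,0,0.3],[0.005,-0.002,0.04,0,0.3],[0.005,-0.002,0.046,0,0.3],[0.005,-0.002,0.05,0,0.3],[0.005,-0.002,0.053,0,0.3],[0.005,-0.002,0.053,0,0.3]]]';python3 - <<'E'
from h import *
st()
E
```

```text
t: 23.15
eef_pos: [0.4152, 0.3259, 0.0252]
ee_rot: [[0.993, -0.117, 0.001], [-0.117, -0.993, 0.0], [0.0, -0.0, -1.0]]
wrist_force: [0.4, 0.4, -1.3]
width: 0.432
t 23.15 pos [0.4152 0.3259 0.0252] yaw_x -6.73 tilt [ 5.e-04  4.e-04 -1.e+00] F [ 0.4  0.4 -1.3] w 0.432
```

```bash
python3 -m pendant '[[[0,0,0.0015,0,0.3],[0,0,0.002,0,0.3],[0,0,0.002,0,0.65],[0,0,0.002,0,0.65],[0,0,0.002,0,0.65],[0,0,-0.03,0,0.65],[0,0,-0.08,0,0.65],[0,0,-0.11,0,0.65],[0,0,-0.15,0,0.65],[0,0,-0.15,0,0.65]]]'>/dev/null; python3 - <<'E'
from h import *
st(); snap('side','s10.png',(180,150,400,480),1.8); im=snap('top','t10.png',(70,100,550,400),1.65)
np.save('pics/t10.npy',im)
E
```

```text
t 24.15 pos [0.4174 0.3277 0.1797] yaw_x -6.72 tilt [ 0.0073  0.0055 -1.    ] F [ 0.   1.1 -0.8] w 0.648
```

View pics/s10.png

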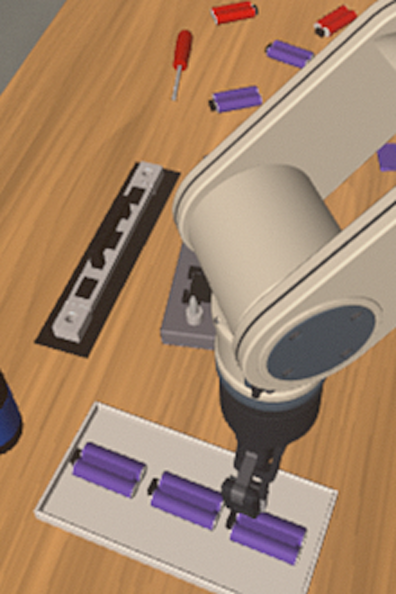

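View pics/t10.png

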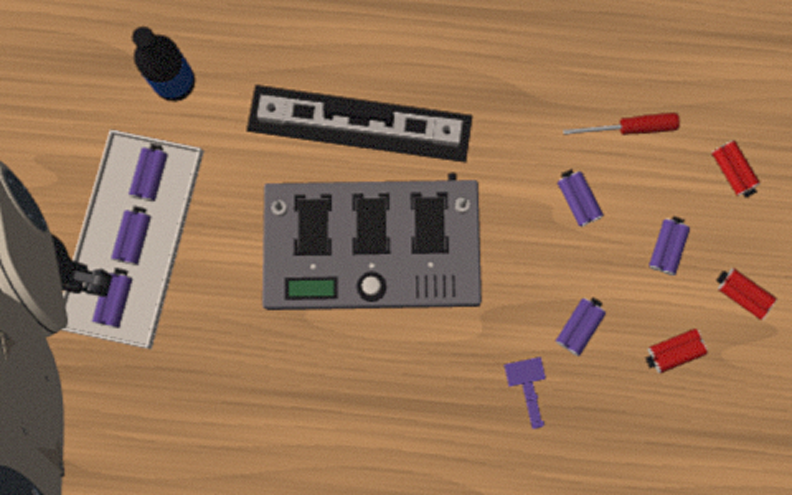

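```bash
cat > packs.py <<'E'
from ov import *
def packpolys():
    L=[rect(-.035,.035,-.019,.019,.0095),rect(.035,.043,-.008,.008,.011)]
    return L
def purple(im):
    h=cv2.cvtColor(im,cv2.COLOR_RGB2HSV); return cv2.inRange(h,(120,70,40),(150,255,255))
def model_mask(cam,p,sc=8,crop=None):
    # silhouette of wrap: two cylinders r 9.5 at y=+-9.5, z .0095
    a=np.linspace(0,2*np.pi,25); H=[]
    for y in(-.0095,.0095):
        H.append(np.concatenate([np.c_[0*a+x,y+.0095*np.cos(a),.0095+.0095*np.sin(a)] for x in(-.035,.035)]))
    m=np.zeros(((crop[3]-crop[1])*sc,(crop[2]-crop[0])*sc),np.uint8)
    for P in H:
        uv=(w2px(cam,T(p,P))-[crop[0],crop[1]]+.5)*sc
        cv2.fillConvexPoly(m,cv2.convexHull(np.round(uv).astype(np.int32)),255)
    return cv2.resize(m,None,fx=1/sc,fy=1/sc,interpolation=cv2.INTER_AREA)/255.
def mom(m):
    ys,xs=np.mgrid[:m.shape[0],:m.shape[1]]; s=m.sum(); cx=(m*xs).sum()/s; cy=(m*ys).sum()/s
    a=.5*np.arctan2(2*(m*(xs-cx)*(ys-cy)).sum(),(m*(xs-cx)**2).sum()-(m*(ys-cy)**2).sum()); return cx,cy,a,s
def find(cam,im,minA=250,maxA=900,zb=0.):
    pm=purple(im); n,l,stt,c=cv2.connectedComponentsWithStats(pm); out=[]
    for i in range(1,n):
        x,y,w,h,A=stt[i]
        if A<minA or A>maxA: continue
        crop=(x-8,y-8,x+w+8,y+h+8); ob=(l[crop[1]:crop[3],crop[0]:crop[2]]==i).astype(float)
        ob=cv2.morphologyEx(ob,cv2.MORPH_CLOSE,np.ones((3,3)))
        cx,cy,a,s=mom(ob); p=np.r_[px2w(cam,crop[0]+cx,crop[1]+cy,.012)[:2],0]
        q=px2w(cam,crop[0]+cx+20*np.cos(a),crop[1]+cy+20*np.sin(a),.012)[:2]-p[:2]; p[2]=np.arctan2(q[1],q[0])
        if abs(p[2])>np.pi/2: p[2]-=np.sign(p[2])*np.pi
        for _ in range(4):
            m=model_mask(cam,p,crop=crop); mx,my,ma,ms=mom(m)
            d=px2w(cam,crop[0]+cx,crop[1]+cy,.012)-px2w(cam,crop[0]+mx,crop[1]+my,.012); p[:2]+=d[:2]
            da=(a-ma+np.pi/2)%np.pi-np.pi/2; p[2]-=da
        # plug end darkness check
        e=[]
        for sg in(1,-1):
            uv=w2px(cam,T(p,[[sg*.0395,0,.009]]))[0]; u,v=np.round(uv).astype(int); e.append(im[v-1:v+2,u-1:u+2].mean())
        out.append((p.copy(),A,s/ms,e))
        print(cam,'px %.0f,%.0f'%(crop[0]+cx,crop[1]+cy),'pose',p[:2].round(4),'yaw %.1f'%np.degrees(p[2]),'A',A,'ratio %.2f'%(s/ms),'end+ %.0f end- %.0f'%tuple(e))
    return out
E
python3 - <<'E'
from packs import *
im=np.load('pics/t10.npy')
o=find('top',im)
for p in ([.5459,-.0099,.1093],):
    overlay('top',im,'o_t2.png',tester()[:-1],p,(215,190,375,300),5)
E
```

```text
top px 159,205 pose [0.5938 0.3036] yaw -6.7 A 455 ratio 0.84 end+ 57 end- 159
top px 421,220 pose [ 0.6147 -0.2881] yaw 30.8 A 450 ratio 0.84 end+ 61 end- 127
top px 149,243 pose [0.5038 0.3138] yaw -6.8 A 468 ratio 0.84 end+ 57 end- 175
top px 475,249 pose [ 0.56   -0.4135] yaw -14.9 A 476 ratio 0.85 end+ 64 end- 125
top px 138,282 pose [0.4148 0.3245] yaw -12.5 A 434 ratio 0.76 end+ 53 end- 178
top px 422,297 pose [ 0.4403 -0.3007] yaw -27.2 A 496 ratio 0.86 end+ 45 end- 125
top px 389,332 pose [ 0.3578 -0.2351] yaw 17.4 A 472 ratio 0.81 end+ 122 end- 99
top px 588,440 pose [ 0.1732 -0.6672] yaw -11.4 A 292 ratio 0.44 end+ 75 end- 58
```

View pics/o_t2.png

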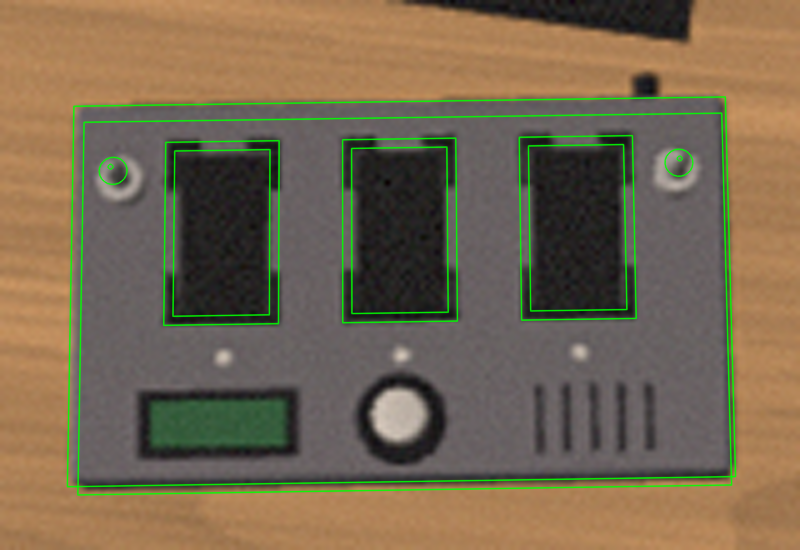

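```bash
python3 - <<'E'
from packs import *
im=np.load('pics/t10.npy')
k=6; L=[]
for (u,v) in ((421,220),(475,249),(422,297),(149,243)):
    L.append(cv2.resize(im[v-25:v+25,u-22:u+22],None,fx=k,fy=k,interpolation=cv2.INTER_NEAREST))
cv2.imwrite('pics/z.png',np.vstack([np.hstack(L[:2]),np.hstack(L[2:])])[:,:,::-1])
E
```

```text
(no output)
```

View pics/z.png

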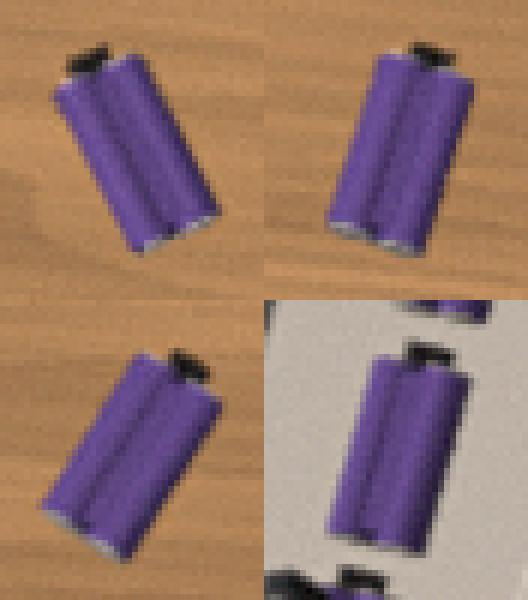

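```bash
cat > packs2.py <<'E'
from packs import *
def sil(cam,p,crop,sc=8):
    a=np.linspace(0,2*np.pi,25); H=[]
    for y in(-.0095,.0095):
        H.append(np.concatenate([np.c_[0*a+x,y+.0095*np.cos(a),.0095+.0095*np.sin(a)] for x in(-.035,.035)]))
    H.append(np.array([[x,y,z] for x in(.034,.043) for y in(-.008,.008) for z in(.004,.015)]))
    m=np.zeros(((crop[3]-crop[1])*sc,(crop[2]-crop[0])*sc),np.uint8)
    for P in H:
        uv=(w2px(cam,T(p,P))-[crop[0],crop[1]]+.5)*sc
        cv2.fillConvexPoly(m,cv2.convexHull(np.round(uv).astype(np.int32)),255)
    return cv2.resize(m,None,fx=1/sc,fy=1/sc,interpolation=cv2.INTER_AREA)/255.
def refine(cam,im,p0):
    from scipy.optimize import minimize
    uv=w2px(cam,T(p0,[[0,0,.01]]))[0].astype(int); crop=(uv[0]-28,uv[1]-28,uv[0]+28,uv[1]+28)
    c=im[crop[1]:crop[3],crop[0]:crop[2]]; h=cv2.cvtColor(c,cv2.COLOR_RGB2HSV)
    m=((purple(c)>0)|(h[...,1]<75)|(h[...,2]<70)).astype(np.uint8); m=cv2.morphologyEx(m,cv2.MORPH_CLOSE,np.ones((3,3)))
    n,l,s,_=cv2.connectedComponentsWithStats(m); m=(l==l[28,28]).astype(float)
    b=cv2.GaussianBlur(m,(0,0),1)
    f=lambda q:((cv2.GaussianBlur(sil(cam,p0+q*[.001,.001,.02],crop),(0,0),1)-b)**2).sum()
    r=minimize(f,np.zeros(3),method='Nelder-Mead',options=dict(initial_simplex=[[0,0,0],[3,0,0],[0,3,0],[0,0,3]],xatol=.02,fatol=1e-3))
    p=p0+r.x*[.001,.001,.02]; mm=sil(cam,p,crop)
    print(cam,'pose',p[:2].round(4),'yaw %.2f'%np.degrees(p[2]),'cost %.1f'%r.fun,'area %.0f/%.0f'%(m.sum(),mm.sum())); return p
E
python3 - <<'E'
from packs2 import *
im=np.load('pics/t10.npy'); 
for p in find('top',im):
    if p[0][1]<0 and p[0][0]>.4: refine('top',im,p[0])
E
```

```text
top px 159,205 pose [0.5938 0.3036] yaw -6.7 A 455 ratio 0.84 end+ 57 end- 159
top px 421,220 pose [ 0.6147 -0.2881] yaw 30.8 A 450 ratio 0.84 end+ 61 end- 127
top px 149,243 pose [0.5038 0.3138] yaw -6.8 A 468 ratio 0.84 end+ 57 end- 175
top px 475,249 pose [ 0.56   -0.4135] yaw -14.9 A 476 ratio 0.85 end+ 64 end- 125
top px 138,282 pose [0.4148 0.3245] yaw -12.5 A 434 ratio 0.76 end+ 53 end- 178
top px 422,297 pose [ 0.4403 -0.3007] yaw -27.2 A 496 ratio 0.86 end+ 45 end- 125
top px 389,332 pose [ 0.3578 -0.2351] yaw 17.4 A 472 ratio 0.81 end+ 122 end- 99
top px 588,440 pose [ 0.1732 -0.6672] yaw -11.4 A 292 ratio 0.44 end+ 75 end- 58
top pose [ 0.6135 -0.289 ] yaw 30.32 cost 5.3 area 524/562
top pose [ 0.5582 -0.4127] yaw -14.44 cost 4.1 area 558/584
top pose [ 0.439 -0.3  ] yaw -28.25 cost 2.3 area 583/601
```

```bash
python3 - <<'E'
from h import *
move(.6135,-.2875,30.3,.12)
E
```

```text
shift [0.2685 0.5863 0.0552] turn -37.02 (q6 now 133.6)
```

```bash
python3 -m pendant '[[[0.268,0.586,0,-37,0.65],[0.268,0.586,0,-37,0.65],[0.268,0.586,0,-37,0.65],[0.268,0.586,0,-37,0.65],[0.268,0.586,0,-37,0.65],[0.268,0.586,0,-37,0.65],[0.268,0.586,0,-37,0.65],[0.268,0.586,0,-37,0.65],[0.268,0.586,0,-37,0.65],[0.268,0.586,0,-37,0.65],[0.268,0.586,0,-37,0.65],[0.268,0.586,0,-37,0.65]]]' >/dev/null; python3 - <<'E'
from h import *
st(); move(.6135,-.2875,30.3,.07)
E
```

```text
t 25.45 pos [ 0.5916 -0.2261  0.1724] yaw_x 30.26 tilt [-0.0032  0.0014 -1.    ] F [ 1.5 -0.6 -0.2] w 0.653
shift [-0.0118  0.0643  0.1023] turn -0.04 (q6 now 37.7)
```

```bash
python3 -m pendant '[[[0,0.03,0.04,0,0.65],[0,0.03,0.04,0,0.65],[0,0.03,0.04,0,0.65]]]' >/dev/null; python3 - <<'E'
from h import *
st(); snap('side','s11.png',(230,130,430,260),4);im=snap('top','t11.png',(350,130,550,330),3)
find_=1
from packs import *
find('top',im); move(.6135,-.2875,30.3,.02)
E
```

```text
t 25.75 pos [ 0.6054 -0.25    0.1311] yaw_x 30.21 tilt [-0.0059  0.0028 -1.    ] F [-0.7  0.  -0.2] w 0.647
top px 159,205 pose [0.5938 0.3036] yaw -6.8 A 452 ratio 0.83 end+ 54 end- 152
top px 149,243 pose [0.504  0.3136] yaw -6.6 A 470 ratio 0.85 end+ 55 end- 168
top px 475,249 pose [ 0.5599 -0.4135] yaw -14.7 A 477 ratio 0.85 end+ 61 end- 120
top px 137,281 pose [0.4166 0.326 ] yaw -7.1 A 483 ratio 0.84 end+ 39 end- 172
top px 588,440 pose [ 0.1736 -0.6669] yaw -12.0 A 279 ratio 0.43 end+ 70 end- 39
shift [-0.0136  0.0363  0.1144] turn 0.02 (q6 now 36.3)
```

View pics/s11.png

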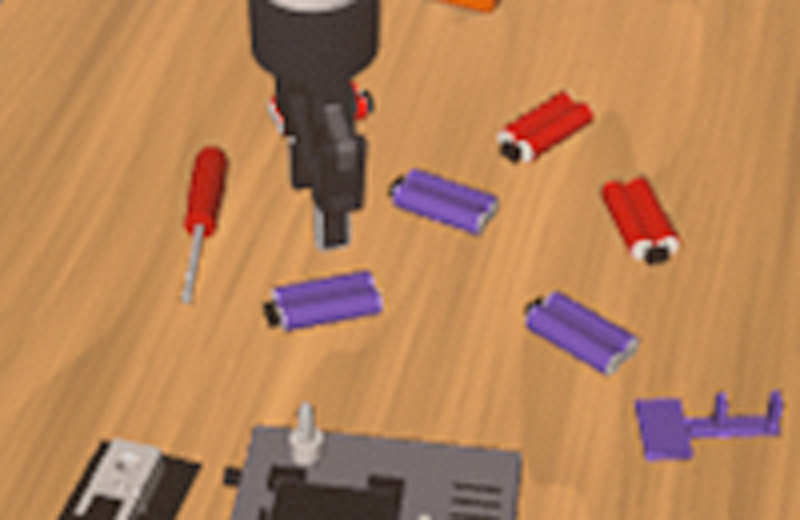

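View pics/t11.png

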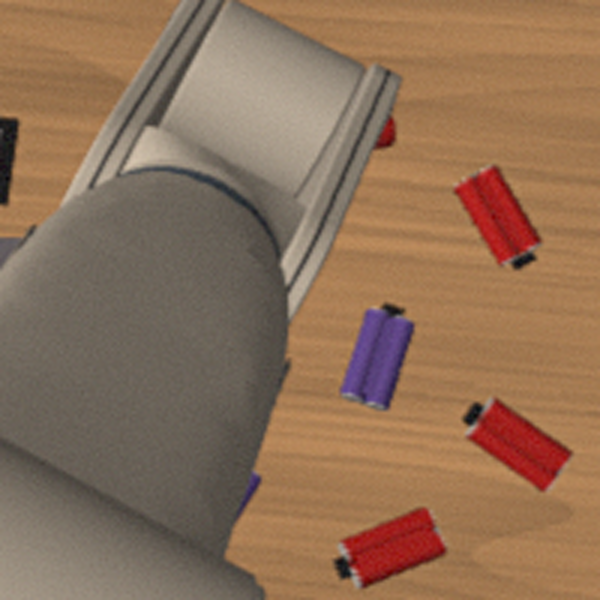

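```bash
python3 -m pendant '[[[-0.012,0.034,0.03,0,0.65],[-0.012,0.034,0.05,0,0.65],[-0.012,0.034,0.06,0,0.65],[-0.012,0.034,0.06,0,0.65],[-0.012,0.034,0.06,0,0.65]]]' >/dev/null; python3 - <<'E'
from h import *
st(); move(.6135,-.2875,30.3,.0185)
E
```

```text
t 26.35 pos [ 0.6149 -0.2849  0.0761] yaw_x 30.35 tilt [ 1.2e-03 -5.0e-04 -1.0e+00] F [0.3 0.3 0.1] w 0.643
shift [-0.0025  0.0015  0.0576] turn 0.05 (q6 now 33.8)
```

```bash
python3 -m pendant '[[[-0.0025,0.0015,0.03,0,0.65],[-0.0025,0.0015,0.05,0,0.65],[-0.0025,0.0015,0.057,0,0.65],[-0.0025,0.0015,0.057,0,0.65],[-0.0025,0.0015,0.057,0,0.3],[-0.0025,0.0015,0.057,0,0.3],[-0.0025,0.0015,0.057,0,0.3],[-0.0025,0.0015,0.057,0,0.3],[-0.0025,0.0015,0.057,0,0.3]]]' 60; python3 - <<'E'
from h import *
st()
E
python3 -m pendant '[[[0,0,0,0,0.3],[0,0,-0.02,0,0.3],[0,0,-0.06,0,0.3],[0,0,-0.1,0,0.3],[0,0,-0.1,0,0.3],[0,0,-0.1,0,0.3]]]' 60;python3 - <<'E'
from h import *
st(); snap('side','s12.png',(230,130,430,260),4); move(.5544,-.086,6.3,.12)
E
```

```text
t: 27.25
eef_pos: [0.6136, -0.2886, 0.0188]
ee_rot: [[0.864, 0.504, 0.002], [0.504, -0.864, -0.001], [0.001, 0.001, -1.0]]
wrist_force: [-0.4, -0.4, 6.2]
width: 0.428
t 27.25 pos [ 0.6136 -0.2886  0.0188] yaw_x 30.28 tilt [ 1.6e-03 -7.0e-04 -1.0e+00] F [-0.4 -0.4  6.2] w 0.428
t: 27.85
eef_pos: [0.6135, -0.2886, 0.1199]
ee_rot: [[0.864, 0.504, 0.003], [0.504, -0.864, -0.001], [0.002, 0.003, -1.0]]
wrist_force: [-0.1, 0.9, -1.1]
width: 0.428
t 27.85 pos [ 0.6135 -0.2886  0.1199] yaw_x 30.28 tilt [ 0.0027 -0.0013 -1.    ] F [-0.1  0.9 -1.1] w 0.428
shift [ 0.0517 -0.2039 -0.0018] turn 23.98 (q6 now 33.5)
```

View pics/s12.png

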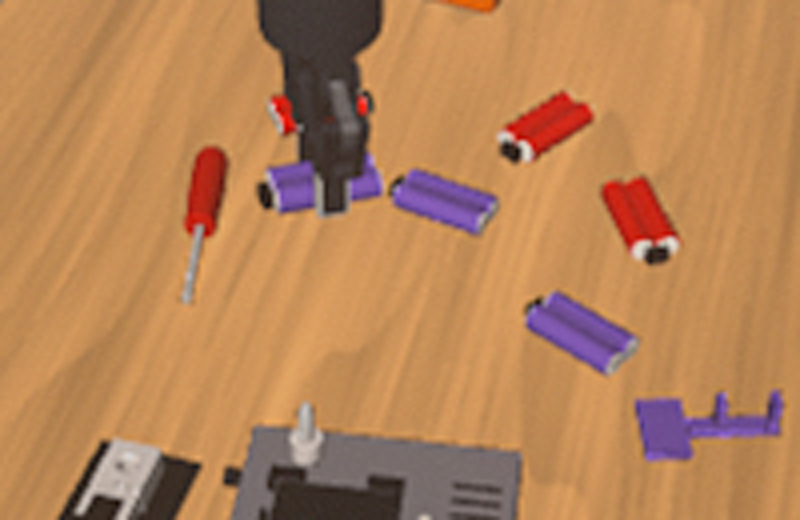

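```bash
python3 -m pendant '[[[0.052,-0.204,0,24,0.3],[0.052,-0.204,0,24,0.3],[0.052,-0.204,0,24,0.3],[0.052,-0.204,0,24,0.3],[0.052,-0.204,0,24,0.3],[0.052,-0.204,0.02,24,0.3],[0.052,-0.204,0.04,24,0.3],[0.052,-0.204,0.05,24,0.3],[0.052,-0.204,0.05,24,0.3],[0.052,-0.204,0.05,24,0.3]]]' >/dev/null; python3 - <<'E'
from h import *
st(); move(.5545,-.086,6.3,.058)
im=snap('side','s13.png',(260,200,400,340),5)
from packs2 import *
E
```

```text
t 28.90 pos [ 0.5547 -0.0862  0.0674] yaw_x 6.26 tilt [-1.e-03  1.e-04 -1.e+00] F [-0.6 -0.3 -0.4] w 0.430
shift [-0.0002 -0.0002  0.0094] turn -0.04 (q6 now 73.7)
```

View pics/s13.png

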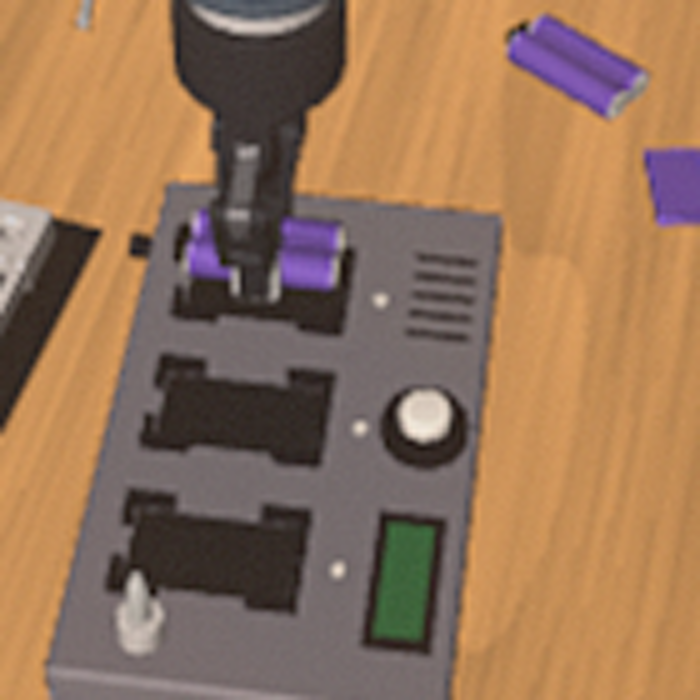

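Pack 1 is held just above bay 0, aligned (side crop pack ~(265,255), bay below). Lower gently.

```bash
python3 -m pendant '[[[0,0,0.005,0,0.3],[0,0,0.009,0,0.3],[0,0,0.012,0,0.3],[0,0,0.012,0,0.3]]]' 40; python3 -m pendant '[[[0,0,0.002,0,0.3],[0,0,0.004,0,0.3],[0,0,0.004,0,0.3]]]'
```

```text
t: 29.35
eef_pos: [0.5546, -0.0859, 0.0554]
ee_rot: [[0.994, 0.109, -0.001], [0.109, -0.994, 0.0], [-0.001, -0.0, -1.0]]
wrist_force: [-0.2, 0.2, -1.2]
width: 0.433
t: 29.65
eef_pos: [0.5548, -0.0859, 0.0515]
ee_rot: [[0.994, 0.109, -0.0], [0.109, -0.994, 0.0], [-0.0, -0.0, -1.0]]
wrist_force: [0.1, 0.1, 0.1]
width: 0.427
```

```bash
python3 -m pendant '[[[0,0,0.0015,0,0.3],[0,0,0.003,0,0.3],[0,0,0.003,0,0.3]]]'
```

```text
t: 29.95
eef_pos: [0.555, -0.0859, 0.0488]
ee_rot: [[0.994, 0.109, 0.0], [0.109, -0.994, -0.0], [0.0, 0.0, -1.0]]
wrist_force: [-1.1, -0.3, 1.8]
width: 0.429
```

```bash
python3 -m pendant '[[[0,0,0.001,0,0.6],[0,0,0.001,0,0.6],[0,0,0.001,0,0.6],[0,0,-0.02,0,0.6],[0,0,-0.06,0,0.65],[0,0,-0.09,0,0.65],[0,0,-0.09,0,0.65],[0,0,-0.09,0,0.65]]]' >/dev/null; python3 - <<'E'
from packs2 import *
st(); im=snap('top','t14.png',(250,150,550,350),2.6); snap('side','s14.png',(260,120,440,340),3)
for p in find('top',im):
    if p[0][1]<0 and p[0][0]>.4: refine('top',im,p[0])
move(.439,-.2985,-28.3,.12)
E
```

```text
t 30.75 pos [ 0.5552 -0.086   0.1393] yaw_x 6.28 tilt [ 1.6e-03 -3.0e-04 -1.0e+00] F [-0.6 -0.2 -0.4] w 0.651
top px 159,205 pose [0.5938 0.3036] yaw -6.6 A 450 ratio 0.83 end+ 53 end- 153
top px 149,243 pose [0.5039 0.3137] yaw -7.2 A 471 ratio 0.84 end+ 56 end- 167
top px 476,249 pose [ 0.5601 -0.4136] yaw -14.9 A 476 ratio 0.85 end+ 63 end- 120
top px 422,297 pose [ 0.4402 -0.3006] yaw -27.6 A 499 ratio 0.87 end+ 46 end- 118
top px 389,332 pose [ 0.3575 -0.2352] yaw 17.4 A 474 ratio 0.82 end+ 115 end- 96
top px 588,440 pose [ 0.1745 -0.6673] yaw -11.5 A 282 ratio 0.42 end+ 71 end- 60
top pose [ 0.5582 -0.4127] yaw -14.71 cost 4.9 area 554/584
top pose [ 0.4391 -0.3002] yaw -27.92 cost 2.3 area 584/601
shift [-0.1377  0.1989  0.0179] turn 34.58 (q6 now 73.7)
```

View pics/s14.png

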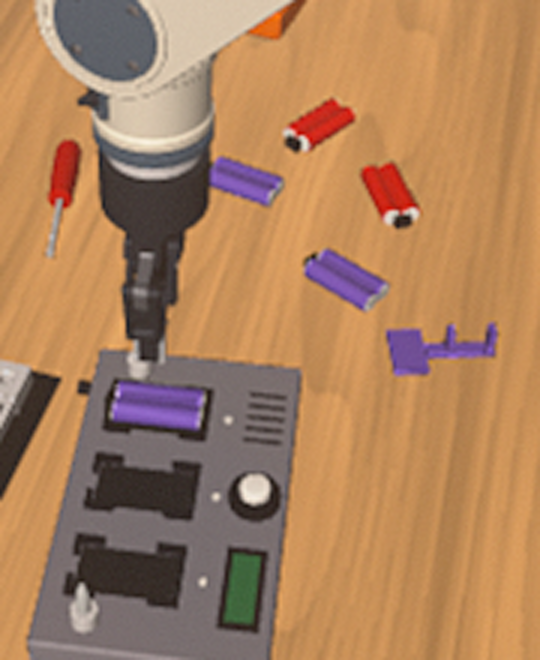

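```bash
python3 -m pendant '[[[-0.138,0.199,0,34.6,0.65],[-0.138,0.199,0,34.6,0.65],[-0.138,0.199,0,34.6,0.65],[-0.138,0.199,0,34.6,0.65],[-0.138,0.199,0,34.6,0.65],[-0.138,0.199,0.03,34.6,0.65],[-0.138,0.199,0.06,34.6,0.65],[-0.138,0.199,0.065,34.6,0.65],[-0.138,0.199,0.065,34.6,0.65],[-0.138,0.199,0.065,34.6,0.65]]]' >/dev/null; python3 - <<'E'
from h import *
st(); move(.439,-.2985,-28.0,.0188)
E
```

```text
t 31.85 pos [ 0.4399 -0.2987  0.074 ] yaw_x -28.28 tilt [ 0. -0. -1.] F [-0.1 -0.   0.3] w 0.647
shift [-0.0009  0.0003  0.0552] turn -0.28 (q6 now 82.8)
```

```bash
python3 -m pendant '[[[-0.001,0,0.03,0,0.65],[-0.001,0,0.05,0,0.65],[-0.001,0,0.055,0,0.65],[-0.001,0,0.055,0,0.65],[-0.001,0,0.055,0,0.3],[-0.001,0,0.055,0,0.3],[-0.001,0,0.055,0,0.3],[-0.001,0,0.055,0,0.3],[-0.001,0,0.055,0,0.3]]]' 60; 
python3 -m pendant '[[[0,0,0,0,0.3],[0,0,-0.02,0,0.3],[0,0,-0.06,0,0.3],[0,0,-0.1,0,0.3],[0,0,-0.1,0,0.3],[0,0,-0.1,0,0.3]]]' 60;python3 - <<'E'
from h import *
st(); snap('side','s15.png',(260,120,440,340),3); move(.5462,-.0083,6.3,.12)
E
```

```text
t: 32.75
eef_pos: [0.4396, -0.2989, 0.0203]
ee_rot: [[0.88, -0.474, 0.002], [-0.474, -0.88, -0.002], [0.003, 0.0, -1.0]]
wrist_force: [-0.0, 1.1, 6.7]
width: 0.43
t: 33.35
eef_pos: [0.4392, -0.2987, 0.1201]
ee_rot: [[0.88, -0.474, 0.003], [-0.474, -0.88, -0.002], [0.003, 0.0, -1.0]]
wrist_force: [-0.4, -0.2, -1.2]
width: 0.426
t 33.35 pos [ 0.4392 -0.2987  0.1201] yaw_x -28.32 tilt [ 0.0025 -0.0018 -1.    ] F [-0.4 -0.2 -1.2] w 0.426
shift [-0.0427 -0.3063 -0.0012] turn -34.62 (q6 now 82.8)
```

View pics/s15.png

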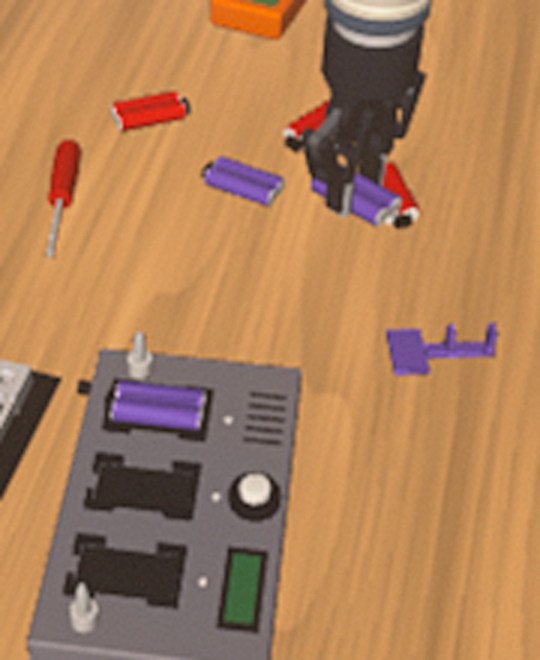

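```bash
python3 -m pendant '[[[-0.042,-0.306,0,-34.6,0.3],[-0.042,-0.306,0,-34.6,0.3],[-0.042,-0.306,0,-34.6,0.3],[-0.042,-0.306,0,-34.6,0.3],[-0.042,-0.306,0,-34.6,0.3],[-0.042,-0.306,0,-34.6,0.3],[-0.042,-0.306,0.02,-34.6,0.3],[-0.042,-0.306,0.04,-34.6,0.3],[-0.042,-0.306,0.05,-34.6,0.3],[-0.042,-0.306,0.05,-34.6,0.3],[-0.042,-0.306,0.05,-34.6,0.3]]]' >/dev/null; python3 - <<'E'
from h import *
st(); move(.547,-.0083,6.3,.0585)
im=snap('side','s16.png',(260,200,400,340),4)
E
```

```text
t 34.50 pos [ 0.5464 -0.0095  0.0682] yaw_x 6.23 tilt [-0.0014  0.     -1.    ] F [ 0.3 -0.3 -1.4] w 0.427
shift [ 0.0007 -0.0011  0.0097] turn -0.07 (q6 now 81.5)
```

View pics/s16.png

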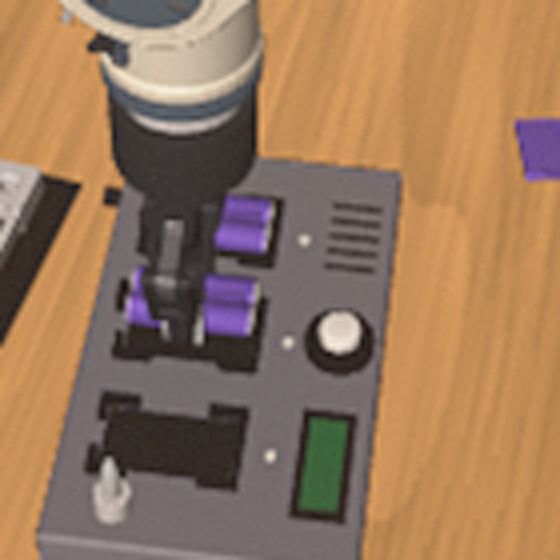

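```bash
python3 -m pendant '[[[0.0005,-0.001,0.004,0,0.3],[0.0005,-0.001,0.008,0,0.3],[0.0005,-0.001,0.011,0,0.3],[0.0005,-0.001,0.011,0,0.3]]]' 40; python3 -m pendant '[[[0,0,0.002,0,0.3],[0,0,0.004,0,0.3],[0,0,0.004,0,0.3]]]'
```

```text
t: 34.95
eef_pos: [0.5469, -0.0081, 0.0574]
ee_rot: [[0.994, 0.109, -0.001], [0.109, -0.994, 0.0], [-0.001, -0.0, -1.0]]
wrist_force: [-0.7, -0.4, -1.7]
width: 0.425
t: 35.25
eef_pos: [0.5471, -0.0079, 0.0535]
ee_rot: [[0.994, 0.109, -0.0], [0.109, -0.994, 0.0], [-0.0, -0.0, -1.0]]
wrist_force: [0.2, -0.5, -1.1]
width: 0.429
```

```bash
python3 -m pendant '[[[0,0,0.002,0,0.3],[0,0,0.0035,0,0.3],[0,0,0.0035,0,0.3]]]';  python3 -m pendant '[[[0,0,0.001,0,0.6],[0,0,0.001,0,0.6],[0,0,0.001,0,0.6],[0,0,-0.02,0,0.6],[0,0,-0.06,0,0.65],[0,0,-0.09,0,0.65],[0,0,-0.09,0,0.65],[0,0,-0.09,0,0.65]]]' >/dev/null; python3 - <<'E'
from packs2 import *
st(); im=snap('top','t17.png',(250,150,550,350),2.6); snap('side','s17.png',(260,120,440,340),3)
for p in find('top',im):
    if p[0][1]<-.1 and p[0][0]>.4: refine('top',im,p[0])
move(.5582,-.411,-14.7,.12)
E
```

```text
t: 35.55
eef_pos: [0.5472, -0.008, 0.0503]
ee_rot: [[0.994, 0.109, 0.0], [0.109, -0.994, -0.0], [0.0, 0.0, -1.0]]
wrist_force: [0.5, -0.5, 1.4]
width: 0.426
t 36.35 pos [ 0.5475 -0.008   0.1408] yaw_x 6.29 tilt [ 1.7e-03 -1.0e-04 -1.0e+00] F [-0.6  0.5  0.5] w 0.647
top px 159,205 pose [0.5938 0.3037] yaw -6.8 A 449 ratio 0.83 end+ 54 end- 152
top px 330,234 pose [ 0.5633 -0.0869] yaw 3.4 A 505 ratio 0.93 end+ 48 end- 48
top px 149,243 pose [0.504  0.3137] yaw -6.8 A 470 ratio 0.84 end+ 55 end- 167
top px 475,249 pose [ 0.56   -0.4136] yaw -15.0 A 477 ratio 0.85 end+ 61 end- 120
top px 138,281 pose [0.4168 0.3259] yaw -6.9 A 486 ratio 0.85 end+ 38 end- 171
top px 389,332 pose [ 0.3578 -0.235 ] yaw 17.5 A 473 ratio 0.82 end+ 116 end- 94
top px 588,440 pose [ 0.1734 -0.667 ] yaw -11.3 A 281 ratio 0.42 end+ 66 end- 53
top pose [ 0.5582 -0.4128] yaw -14.68 cost 4.6 area 556/585
shift [-0.0324  0.4019  0.0193] turn 20.98 (q6 now 81.6)
```

View pics/s17.png

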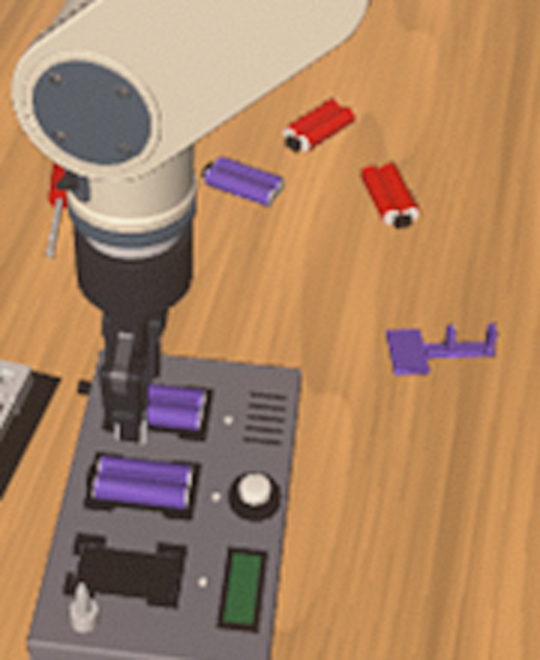

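```bash
python3 -m pendant '[[[-0.032,0.402,0,21,0.65],[-0.032,0.402,0,21,0.65],[-0.032,0.402,0,21,0.65],[-0.032,0.402,0,21,0.65],[-0.032,0.402,0,21,0.65],[-0.032,0.402,0,21,0.65],[-0.032,0.402,0,21,0.65],[-0.032,0.402,0,21,0.65],[-0.032,0.402,0.03,21,0.65],[-0.032,0.402,0.06,21,0.65],[-0.032,0.402,0.065,21,0.65],[-0.032,0.402,0.065,21,0.65]]]' >/dev/null; python3 - <<'E'
from h import *
st(); move(.5582,-.4112,-14.7,.0188); snap('side','s18.png',(260,120,440,240),4)
E
```

```text
t 37.65 pos [ 0.5581 -0.4099  0.0728] yaw_x -14.71 tilt [-0.0038  0.0029 -1.    ] F [-0.3 -0.   0.7] w 0.650
shift [0.0007 0.0013 0.054 ] turn -0.01 (q6 now 67.4)
```

View pics/s18.png

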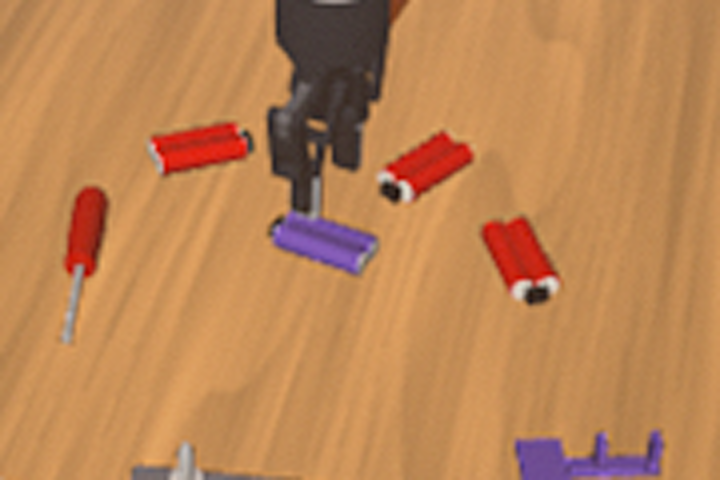

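```bash
python3 -m pendant '[[[0,0,0,0,0.65],[0,0.001,0.03,0,0.65],[0,0.001,0.048,0,0.65],[0,0.001,0.054,0,0.65],[0,0.001,0.054,0,0.65]]]' 60; python3 -m pendant '[[[0,0,0,0,0.3],[0,0,0,0,0.3],[0,0,0,0,0.3],[0,0,0,0,0.3],[0,0,0,0,0.3]]]' 60; 
python3 -m pendant '[[[0,0,0,0,0.3],[0,0,-0.02,0,0.3],[0,0,-0.06,0,0.3],[0,0,-0.1,0,0.3],[0,0,-0.1,0,0.3],[0,0,-0.1,0,0.3]]]' 60;python3 - <<'E'
from h import *
st(); snap('side','s19.png',(260,120,440,240),4); move(.5377,.0692,6.3,.12)
E
```

```text
t: 38.2
eef_pos: [0.5588, -0.4115, 0.0206]
ee_rot: [[0.967, -0.254, -0.001], [-0.254, -0.967, 0.001], [-0.002, -0.001, -1.0]]
wrist_force: [-0.5, -0.1, -0.4]
width: 0.648
t: 38.7
eef_pos: [0.5599, -0.4125, 0.0225]
ee_rot: [[0.967, -0.254, 0.002], [-0.254, -0.967, -0.001], [0.002, 0.001, -1.0]]
wrist_force: [-0.1, 0.5, 7.2]
width: 0.433
t: 39.3
eef_pos: [0.5596, -0.4124, 0.1234]
ee_rot: [[0.967, -0.254, 0.002], [-0.254, -0.967, -0.002], [0.003, 0.001, -1.0]]
wrist_force: [-0.8, 0.2, -1.3]
width: 0.426
t 39.30 pos [ 0.5596 -0.4124  0.1234] yaw_x -14.72 tilt [ 0.0023 -0.0018 -1.    ] F [-0.8  0.2 -1.3] w 0.426
shift [-0.1426 -0.4599  0.0017] turn -21.02 (q6 now 67.4)
```

View pics/s19.png

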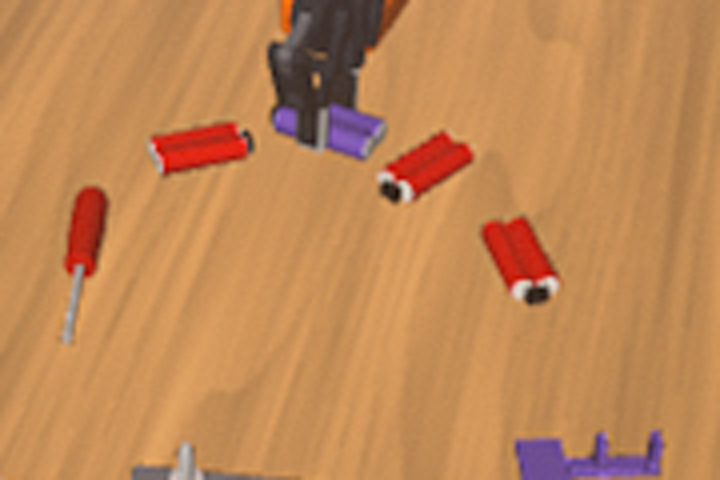

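```bash
python3 -m pendant '[[[-0.142,-0.46,0,-21,0.3],[-0.142,-0.46,0,-21,0.3],[-0.142,-0.46,0,-21,0.3],[-0.142,-0.46,0,-21,0.3],[-0.142,-0.46,0,-21,0.3],[-0.142,-0.46,0,-21,0.3],[-0.142,-0.46,0,-21,0.3],[-0.142,-0.46,0,-21,0.3],[-0.142,-0.46,0,-21,0.3],[-0.142,-0.46,0,-21,0.3],[-0.142,-0.46,0,-21,0.3],[-0.142,-0.46,0,-21,0.3]]]' >/dev/null; python3 -m pendant '[[[0,0,0.02,0,0.3],[0,0,0.04,0,0.3],[0,0,0.045,0,0.3],[0,0,0.045,0,0.3]]]'; python3 - <<'E'
from h import *
st(); move(.5398,.0692,6.3,.061)
im=snap('side','s20.png',(260,200,400,340),4)
E
```

```text
t: 40.95
eef_pos: [0.5378, 0.0678, 0.0751]
ee_rot: [[0.994, 0.108, -0.003], [0.108, -0.994, -0.0], [-0.003, 0.0, -1.0]]
wrist_force: [-0.2, 0.2, -1.1]
width: 0.427
t 40.95 pos [0.5378 0.0678 0.0751] yaw_x 6.20 tilt [-2.9e-03 -4.0e-04 -1.0e+00] F [-0.2  0.2 -1.1] w 0.427
shift [ 0.0022 -0.0011  0.0141] turn -0.10 (q6 now 89.7)
```

View pics/s20.png

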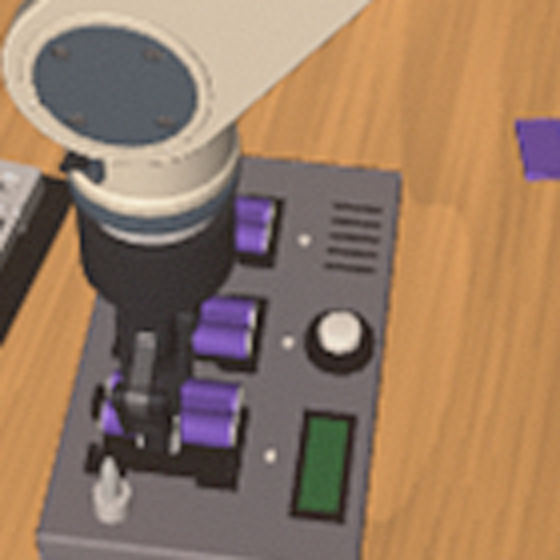

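```bash
python3 -m pendant '[[[0.001,-0.001,0.005,0,0.3],[0.001,-0.001,0.01,0,0.3],[0.001,-0.001,0.014,0,0.3],[0.001,-0.001,0.014,0,0.3]]]' 40; python3 - <<'E'
from h import *
st(); move(.5398,.0692,6.3,.056)
E
```

```text
t: 41.4
eef_pos: [0.5392, 0.0701, 0.0618]
ee_rot: [[0.994, 0.11, -0.001], [0.11, -0.994, -0.0], [-0.001, 0.0, -1.0]]
wrist_force: [0.6, 0.1, -0.4]
width: 0.426
t 41.40 pos [0.5392 0.0701 0.0618] yaw_x 6.29 tilt [-8.e-04 -1.e-04 -1.e+00] F [ 0.6  0.1 -0.4] w 0.426
shift [0.0005 0.0009 0.0058] turn -0.01 (q6 now 89.9)
```

```bash
python3 -m pendant '[[[0,0.0005,0.002,0,0.3],[0,0.0005,0.004,0,0.3],[0,0.0005,0.006,0,0.3],[0,0.0005,0.006,0,0.3]]]'; python3 -m pendant '[[[0,0,0.0015,0,0.3],[0,0,0.003,0,0.3],[0,0,0.003,0,0.3]]]'
```

```text
t: 41.8
eef_pos: [0.5395, 0.0696, 0.056]
ee_rot: [[0.994, 0.109, -0.0], [0.109, -0.994, -0.0], [-0.0, -0.0, -1.0]]
wrist_force: [0.2, -0.8, -1.8]
width: 0.428
t: 42.1
eef_pos: [0.5395, 0.0695, 0.0531]
ee_rot: [[0.994, 0.109, -0.0], [0.109, -0.994, -0.0], [-0.0, 0.0, -1.0]]
wrist_force: [-0.9, 0.8, -1.2]
width: 0.427
```

```bash
python3 -m pendant '[[[0,0,0.001,0,0.3],[0,0,0.001,0,0.3],[0,0,0.001,0,0.52],[0,0,0.001,0,0.52],[0,0,0.001,0,0.52]]]'; python3 -m pendant '[[[0,0,-0.01,0,0.52],[0,0,-0.03,0,0.52],[0,0,-0.08,0,0.6],[0,0,-0.11,0,0.6],[0,0,-0.11,0,0.6]]]' >/dev/null; python3 - <<'E'
from h import *
st(); move(.45,.33,None,.25)
E
```

```text
t: 42.6
eef_pos: [0.5397, 0.0696, 0.0522]
ee_rot: [[0.994, 0.109, 0.0], [0.109, -0.994, 0.0], [0.0, 0.0, -1.0]]
wrist_force: [-0.6, -0.3, 0.3]
width: 0.52
t 43.10 pos [0.5425 0.0699 0.1672] yaw_x 6.28 tilt [ 8.7e-03  9.0e-04 -1.0e+00] F [-0.9 -0.5 -0.2] w 0.596
shift [-0.0628 -0.2687 -0.0833]
```

```bash
python3 -m pendant '[[[-0.063,-0.27,-0.03,0,0.6],[-0.063,-0.27,-0.03,0,0.6],[-0.063,-0.27,-0.03,0,0.6],[-0.063,-0.27,-0.03,0,0.6],[-0.063,-0.27,-0.03,0,0.6],[-0.063,-0.27,-0.03,0,0.6],[-0.063,-0.27,-0.03,0,0.6]]]' >/dev/null; python3 - <<'E'
from packs2 import *
st(); im=optics.camera('top'); np.save('pics/t21.npy',im); 
P=[rect(-.035,.035,y-.019,y+.019,.0395) for y in (-.078,0,.078)]
overlay('top',im,'o21.png',P+tester()[2:10],[.5459,-.0099,.1095],(215,190,375,300),5)
cv2.imwrite('pics/t21.png',cv2.resize(im[190:300,215:375],None,fx=5,fy=5,interpolation=cv2.INTER_CUBIC)[:,:,::-1])
E
```

```text
t 43.80 pos [0.4462 0.3343 0.1925] yaw_x 6.52 tilt [ 6.0e-04  1.1e-03 -1.0e+00] F [0.6 0.2 0.6] w 0.600
```

View pics/o21.png

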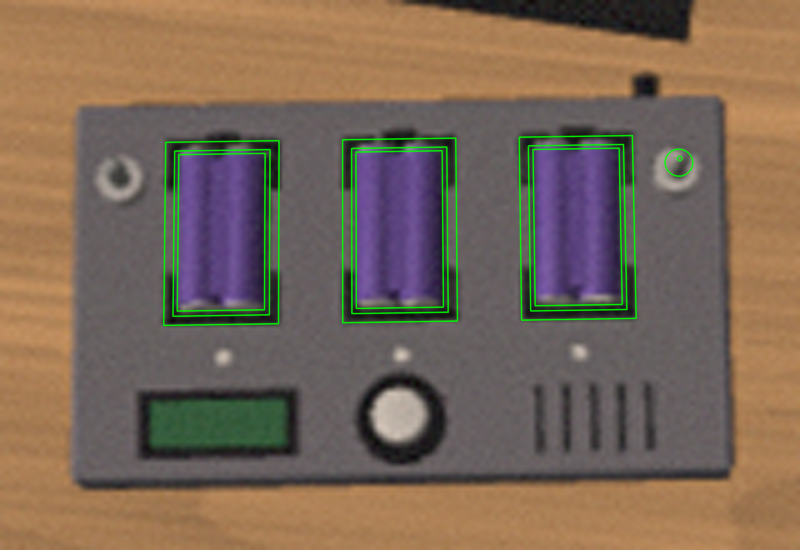

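View pics/t21.png

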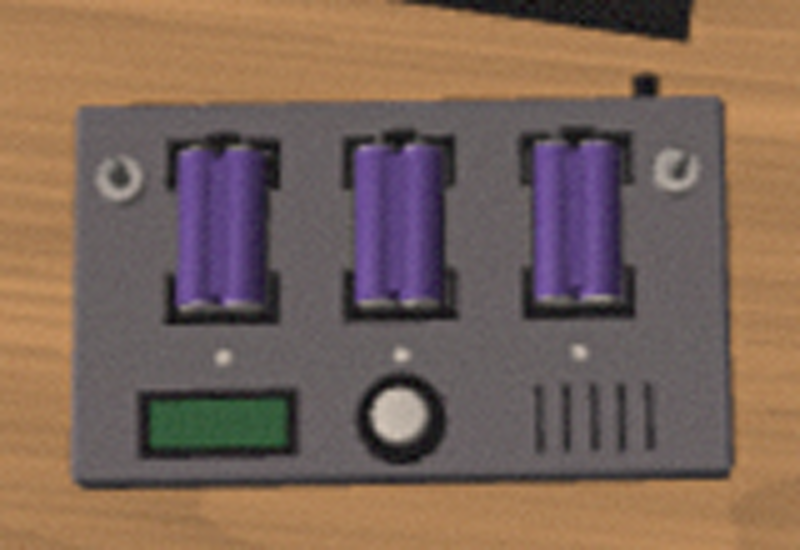

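```bash
python3 - <<'E'
from h import *
move(.6937,.0262,87.78,.15)
E
```

```text
shift [0.2111 0.3321 0.0421] turn -81.30 (q6 now 119.0)
```

```bash
python3 -m pendant '[[[0.211,0.332,0,-81.3,0.6],[0.211,0.332,0,-81.3,0.6],[0.211,0.332,0,-81.3,0.6],[0.211,0.332,0,-81.3,0.6],[0.211,0.332,0,-81.3,0.6],[0.211,0.332,0,-81.3,0.6],[0.211,0.332,0,-81.3,0.6],[0.211,0.332,0,-81.3,0.6],[0.211,0.332,0,-81.3,0.6],[0.211,0.332,0.02,-81.3,0.6],[0.211,0.332,0.042,-81.3,0.6],[0.211,0.332,0.042,-81.3,0.6]]]' >/dev/null;  python3 -m pendant '[[[0,0,0.02,0,0.6],[0,0,0.02,0,0.6],[0,0,0.02,0,0.6]]]'; python3 - <<'E'
from h import *
st(); move(.6937,.0262,87.78,.0518)
E
```

```text
t: 45.35
eef_pos: [0.6933, 0.0235, 0.1306]
ee_rot: [[0.043, 0.999, -0.001], [0.999, -0.043, -0.0], [-0.0, -0.001, -1.0]]
wrist_force: [0.9, 0.5, 0.4]
width: 0.602
t 45.35 pos [0.6933 0.0235 0.1306] yaw_x 87.54 tilt [-7.e-04 -1.e-04 -1.e+00] F [0.9 0.5 0.4] w 0.602
shift [0.0027 0.0004 0.0788] turn -0.24 (q6 now 3.4)
```

```bash
python3 -m pendant '[[[0.0027,0.0004,0.03,-0.24,0.6],[0.0027,0.0004,0.06,-0.24,0.6],[0.0027,0.0004,0.075,-0.24,0.6],[0.0027,0.0004,0.079,-0.24,0.6],[0.0027,0.0004,0.079,-0.24,0.6],[0.0027,0.0004,0.079,-0.24,0.6]]]'; python3 - <<'E'
from h import *
st(); snap('side','s22.png',(150,120,390,360),3); move(.6937,.0262,87.78,.0518)
E
```

```text
t: 45.95
eef_pos: [0.6951, 0.0268, 0.0528]
ee_rot: [[0.038, 0.999, 0.002], [0.999, -0.038, 0.0], [0.0, 0.002, -1.0]]
wrist_force: [0.1, -0.5, 0.1]
width: 0.6
t 45.95 pos [0.6951 0.0268 0.0528] yaw_x 87.82 tilt [ 0.0023  0.     -1.    ] F [ 0.1 -0.5  0.1] w 0.600
shift [-0.0007 -0.0014  0.0011] turn 0.04 (q6 now 3.4)
```

View pics/s22.png

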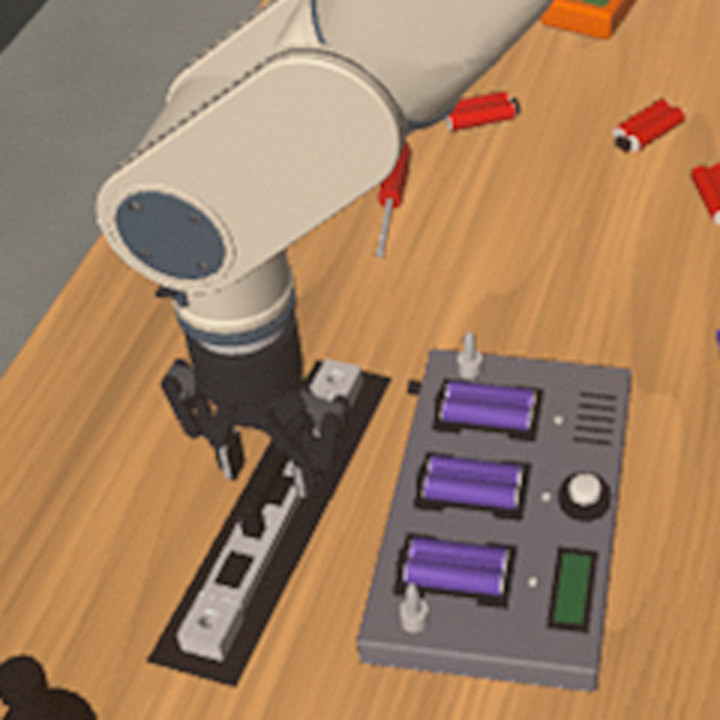

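```bash
python3 -m pendant '[[[-0.0007,-0.001,0.001,0,0.6],[-0.0007,-0.001,0.001,0,0.6],[-0.0007,-0.001,0.001,0,0],[-0.0007,-0.001,0.001,0,0],[-0.0007,-0.001,0.001,0,0],[-0.0007,-0.001,0.001,0,0],[-0.0007,-0.001,0.001,0,0],[-0.0007,-0.001,0.001,0,0],[-0.0007,-0.001,0.001,0,0]]]' 100; python3 -m pendant '[[[0,0,-0.01,0,0],[0,0,-0.04,0,0],[0,0,-0.08,0,0],[0,0,-0.12,0,0],[0,0,-0.12,0,0],[0,0,-0.12,0,0]]]'; python3 - <<'E'
from h import *
st(); move(.5673,-.0038,96.28,.17); snap('side','s23.png',(150,120,390,360),3)
E
```

```text
t: 46.9
eef_pos: [0.6933, 0.0262, 0.0505]
ee_rot: [[0.038, 0.999, 0.001], [0.999, -0.038, -0.0], [0.0, 0.001, -1.0]]
wrist_force: [-0.4, -0.1, 3.3]
width: 0.146
t: 47.5
eef_pos: [0.6929, 0.0262, 0.171]
ee_rot: [[0.038, 0.999, 0.001], [0.999, -0.038, 0.0], [0.0, 0.001, -1.0]]
wrist_force: [-0.7, 0.0, -4.2]
width: 0.142
t 47.50 pos [0.6929 0.0262 0.171 ] yaw_x 87.82 tilt [ 9.e-04  0.e+00 -1.e+00] F [-0.7  0.  -4.2] w 0.142
shift [-0.0347 -0.1244  0.0009] turn -8.46 (q6 now 3.4)
```

View pics/s23.png

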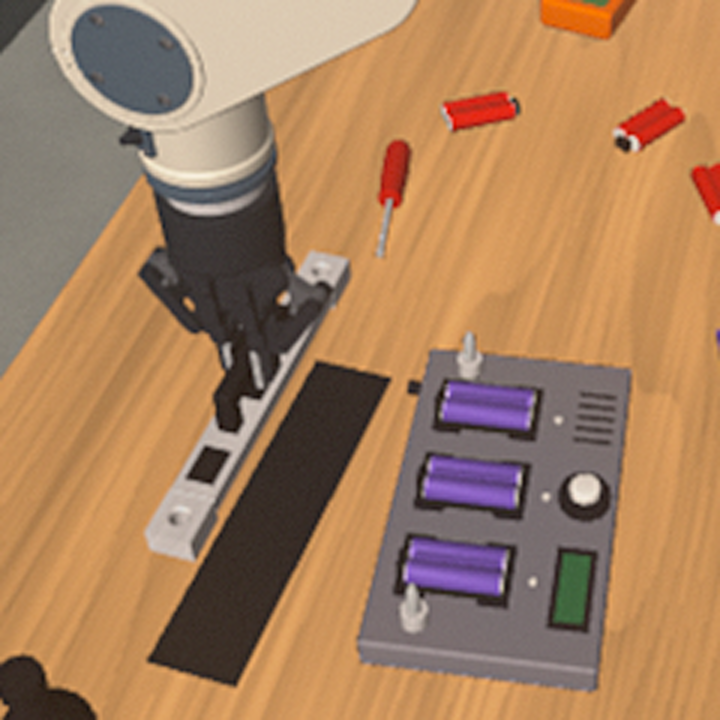

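```bash
python3 -m pendant '[[[-0.035,-0.124,0,-8.46,0],[-0.035,-0.124,0,-8.46,0],[-0.035,-0.124,0,-8.46,0],[-0.035,-0.124,0,-8.46,0],[-0.035,-0.124,0.02,-8.46,0],[-0.035,-0.124,0.035,-8.46,0],[-0.035,-0.124,0.035,-8.46,0],[-0.035,-0.124,0.035,-8.46,0]]]' >/dev/null; python3 - <<'E'
from h import *
st(); move(.5673,-.0038,96.28,.125); snap('side','s24.png',(210,160,390,340),4)
snap('top','t24.png',(215,160,375,300),4)
E
```

```text
t 48.35 pos [ 0.5675 -0.004   0.1341] yaw_x 96.29 tilt [-2.3e-03  1.0e-04 -1.0e+00] F [ 0.2 -0.2 -2.6] w 0.146
shift [ 0.0002 -0.0002  0.0091] turn 0.01 (q6 now -7.9)
```

View pics/s24.png

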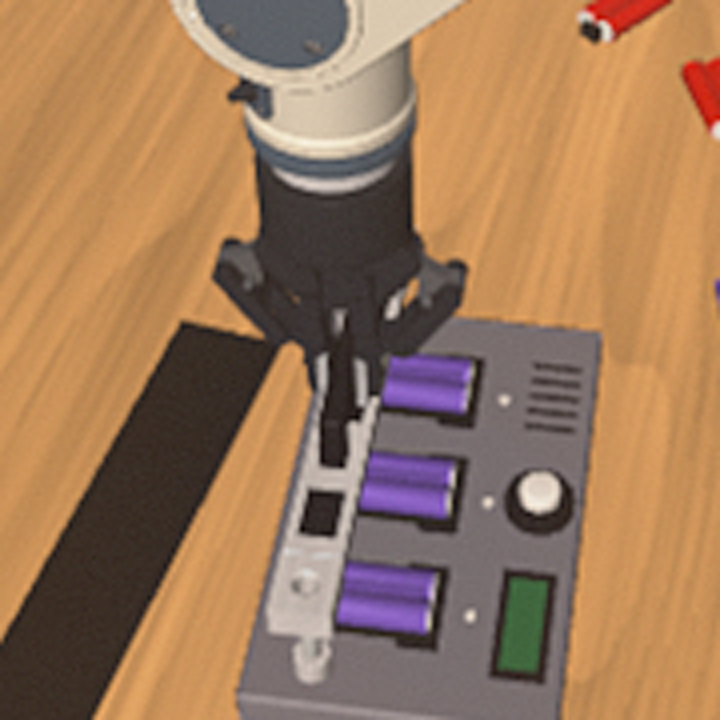

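```bash
python3 -m pendant '[[[0,0,0.006,0,0],[0,0,0.008,0,0],[0,0,0.008,0,0],[0,0,0.008,0,0]]]' 100; python3 - <<'E'
from h import *
st(); move(.5673,-.0038,96.28,.125)
E
```

```text
t: 48.85
eef_pos: [0.5677, -0.0041, 0.1273]
ee_rot: [[-0.109, 0.994, 0.0], [0.994, 0.109, -0.0], [-0.0, 0.0, -1.0]]
wrist_force: [-0.5, 0.4, -3.8]
width: 0.139
t 48.85 pos [ 0.5677 -0.0041  0.1273] yaw_x 96.28 tilt [ 1.e-04 -0.e+00 -1.e+00] F [-0.5  0.4 -3.8] w 0.139
shift [ 0.0004 -0.0004  0.0023] turn 0.00 (q6 now -7.9)
```

```bash
python3 -m pendant '[[[0.0003,0,0.003,0,0],[0.0003,0,0.006,0,0],[0.0003,0,0.01,0,0],[0.0003,0,0.01,0,0]]]'; python3 -m pendant '[[[0,0,0.003,0,0],[0,0,0.006,0,0],[0,0,0.006,0,0]]]'
```

```text
t: 49.25
eef_pos: [0.5672, -0.0038, 0.1165]
ee_rot: [[-0.109, 0.994, -0.001], [0.994, 0.109, 0.0], [0.0, -0.001, -1.0]]
wrist_force: [0.4, 0.2, -3.1]
width: 0.143
t: 49.55
eef_pos: [0.5674, -0.0038, 0.1107]
ee_rot: [[-0.109, 0.994, -0.001], [0.994, 0.109, -0.0], [0.0, -0.001, -1.0]]
wrist_force: [0.2, -0.4, -4.2]
width: 0.146
```

```bash
python3 -m pendant '[[[0,0,0.005,0,0],[0,0,0.01,0,0],[0,0,0.014,0,0],[0,0,0.014,0,0]]]'; python3 -m pendant '[[[0,0,0.001,0,0],[0,0,0.002,0,0],[0,0,0.002,0,0]]]'
```

```text
t: 49.95
eef_pos: [0.5672, -0.0038, 0.0964]
ee_rot: [[-0.109, 0.994, -0.001], [0.994, 0.109, 0.0], [0.0, -0.001, -1.0]]
wrist_force: [-0.6, 0.6, -3.4]
width: 0.146
t: 50.25
eef_pos: [0.5677, -0.0038, 0.0952]
ee_rot: [[-0.109, 0.994, 0.0], [0.994, 0.109, -0.0], [-0.0, 0.0, -1.0]]
wrist_force: [-0.4, 1.4, -3.4]
width: 0.146
```

```bash
python3 -m pendant '[[[0,0,0.001,0,0],[0,0,0.002,0,0],[0,0,0.002,0,0]]]'
```

```text
t: 50.55
eef_pos: [0.5679, -0.0038, 0.0934]
ee_rot: [[-0.109, 0.994, 0.0], [0.994, 0.109, -0.0], [-0.0, 0.0, -1.0]]
wrist_force: [0.2, 0.8, -1.5]
width: 0.144
```

Bar essentially down; release and back off upward.

```bash
python3 -m pendant '[[[0,0,0.001,0,0],[0,0,0.001,0,0],[0,0,0.001,0,0.5],[0,0,0.001,0,0.5],[0,0,0.001,0,0.5],[0,0,0.001,0,0.5]]]'; python3 -m pendant '[[[0,0,-0.02,0,0.5],[0,0,-0.05,0,0.5],[0,0,-0.08,0,0.5],[0,0,-0.08,0,0.5],[0,0,-0.08,0,0.5]]]' >/dev/null; python3 - <<'E'
from h import *
st(); snap('side','s25.png',(210,160,390,340),4); move(.5459-.085,-.0083-.0093,None,.12)
E
```

```text
t: 51.15
eef_pos: [0.5677, -0.0038, 0.0921]
ee_rot: [[-0.109, 0.994, -0.0], [0.994, 0.109, -0.0], [-0.0, -0.0, -1.0]]
wrist_force: [0.1, 0.3, -0.2]
width: 0.496
t 51.65 pos [ 0.568  -0.0038  0.1727] yaw_x 96.28 tilt [ 1.4e-03 -1.0e-04 -1.0e+00] F [-0.3  0.1 -0.2] w 0.501
shift [-0.0021 -0.1072  0.0518]
```

View pics/s25.png

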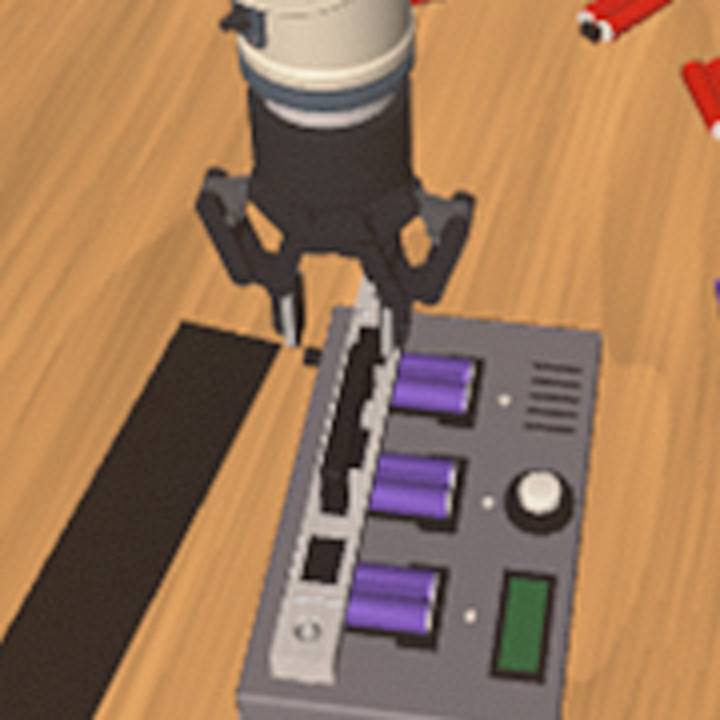

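```bash
python3 - <<'E'
from h import *
for z in(.036,.042,.048): print(z,px2w('top',294.5,272.7,z).round(4),px2w('side',345.2,282.4,z).round(4))
E
python3 -m pendant '[[[-0.002,-0.104,0,0,0],[-0.002,-0.104,0,0,0],[-0.002,-0.104,0,0,0],[-0.002,-0.104,0.03,0,0],[-0.002,-0.104,0.06,0,0],[-0.002,-0.104,0.075,0,0],[-0.002,-0.104,0.075,0,0],[-0.002,-0.104,0.075,0,0]]]' ; python3 - <<'E'
from h import *
st(); snap('side','s26.png',(250,180,390,320),4); move(.464,-.0178,None,.09)
E
```

```text
0.036 [ 0.4643 -0.0185  0.036 ] [ 0.4618 -0.0226  0.036 ]
0.042 [ 0.4634 -0.0189  0.042 ] [ 0.461 -0.018  0.042]
0.048 [ 0.4626 -0.0193  0.048 ] [ 0.4602 -0.0133  0.048 ]
t: 52.5
eef_pos: [0.4643, -0.0171, 0.0966]
ee_rot: [[-0.109, 0.994, -0.002], [0.994, 0.109, 0.0], [0.0, -0.002, -1.0]]
wrist_force: [0.6, 0.3, 0.8]
width: -0.0
t 52.50 pos [ 0.4643 -0.0171  0.0966] yaw_x 96.28 tilt [-1.8e-03  1.0e-04 -1.0e+00] F [0.6 0.3 0.8] w -0.000
shift [-0.0005 -0.0008  0.0072]
```

View pics/s26.png

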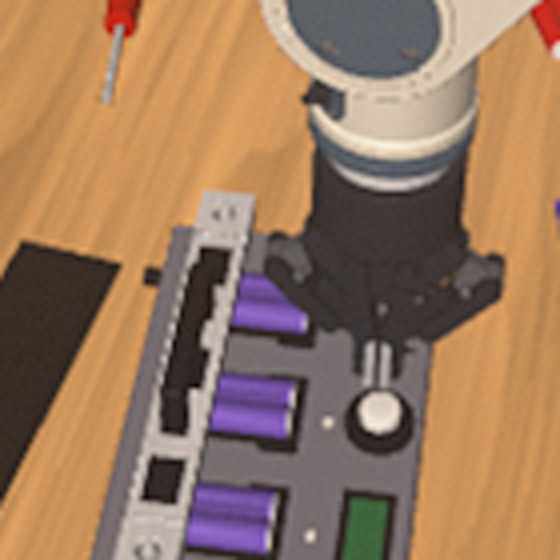

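Over the button (fingertips at ~(378,385), button ~(380,410), parallax consistent with ~35 mm height). Step down.

```bash
python3 -m pendant '[[[0,0.001,0.01,0,0],[0,0.001,0.02,0,0],[0,0.001,0.028,0,0],[0,0.001,0.028,0,0]]]'; python3 -m pendant '[[[0,0,0.003,0,0],[0,0,0.003,0,0]]]'
```

```text
t: 52.95
eef_pos: [0.4654, -0.0171, 0.0683]
ee_rot: [[-0.109, 0.994, -0.001], [0.994, 0.109, 0.0], [0.0, -0.001, -1.0]]
wrist_force: [0.5, 0.4, 1.5]
width: 0.004
t: 53.15
eef_pos: [0.4654, -0.017, 0.0661]
ee_rot: [[-0.109, 0.994, -0.0], [0.994, 0.109, 0.0], [0.0, -0.0, -1.0]]
wrist_force: [-0.7, 0.5, 2.8]
width: 0.0
```

```bash
python3 -m pendant '[[[0,0,0.002,0,0],[0,0,0.003,0,0],[0,0,0.003,0,0]]]'; python3 -m pendant '[[[0,0,0.002,0,0],[0,0,0.003,0,0],[0,0,0.003,0,0]]]'
```

```text
t: 53.45
eef_pos: [0.4655, -0.0171, 0.0647]
ee_rot: [[-0.109, 0.994, 0.0], [0.994, 0.109, -0.0], [-0.0, 0.0, -1.0]]
wrist_force: [-5.4, 0.4, 25.2]
width: 0.001
t: 53.75
eef_pos: [0.4658, -0.0171, 0.0639]
ee_rot: [[-0.109, 0.994, 0.001], [0.994, 0.109, -0.0], [-0.0, 0.001, -1.0]]
wrist_force: [-14.9, 0.8, 60.7]
width: 0.004
```

```bash
python3 -m pendant '[[[0,0,-0.01,0,0],[0,0,-0.02,0,0],[0,-0.003,-0.02,0,0],[0,-0.003,-0.02,0,0]]]'; for d in 0.01 ; do :; done; python3 -m pendant '[[[0,0,0.01,0,0],[0,0,0.01,0,0],[0,0,0.01,0,0]]]' ; python3 -m pendant '[[[0,0,0.001,0,0],[0,0,0.001,0,0]]]'; python3 -m pendant '[[[0,0,0.001,0,0],[0,0,0.001,0,0]]]';python3 -m pendant '[[[0,0,0.001,0,0],[0,0,0.001,0,0]]]';python3 -m pendant '[[[0,0,0.001,0,0],[0,0,0.001,0,0]]]'
```

```text
t: 54.15
eef_pos: [0.462, -0.0174, 0.0801]
ee_rot: [[-0.109, 0.994, -0.0], [0.994, 0.109, -0.0], [0.0, -0.0, -1.0]]
wrist_force: [0.3, -0.0, 0.6]
width: -0.0
t: 54.45
eef_pos: [0.4622, -0.0174, 0.0694]
ee_rot: [[-0.109, 0.994, -0.002], [0.994, 0.109, 0.0], [0.0, -0.002, -1.0]]
wrist_force: [-0.3, -1.3, 2.0]
width: -0.002
t: 54.65
eef_pos: [0.4622, -0.0174, 0.0689]
ee_rot: [[-0.109, 0.994, -0.001], [0.994, 0.109, 0.0], [0.0, -0.001, -1.0]]
wrist_force: [-1.0, -0.6, 2.5]
width: 0.001
t: 54.85
eef_pos: [0.4622, -0.0174, 0.0681]
ee_rot: [[-0.109, 0.994, -0.001], [0.994, 0.109, 0.0], [0.0, -0.001, -1.0]]
wrist_force: [-2.0, -0.3, 2.2]
width: 0.003
t: 55.05
eef_pos: [0.4623, -0.0174, 0.0671]
ee_rot: [[-0.109, 0.994, -0.001], [0.994, 0.109, 0.0], [0.0, -0.001, -1.0]]
wrist_force: [-2.3, -0.2, 2.4]
width: -0.003
t: 55.25
eef_pos: [0.4623, -0.0174, 0.0661]
ee_rot: [[-0.109, 0.994, -0.0], [0.994, 0.109, 0.0], [0.0, -0.0, -1.0]]
wrist_force: [-3.2, -0.4, 3.8]
width: -0.002
```

```bash
python3 -m pendant '[[[0,0,0.001,0,0],[0,0,0.002,0,0],[0,0,0.003,0,0],[0,0,0.003,0,0]]]'; python3 -m pendant '[[[0,0,-0.02,0,0],[0,0,-0.06,0,0],[0,0,-0.1,0,0.2],[-0.1,-0.05,-0.15,0,0.2],[-0.2,-0.05,-0.15,0,0.2],[-0.2,-0.05,-0.15,0,0.2]]]'
```

```text
t: 55.65
eef_pos: [0.4625, -0.0174, 0.0646]
ee_rot: [[-0.109, 0.994, -0.0], [0.994, 0.109, -0.0], [-0.0, -0.0, -1.0]]
wrist_force: [-7.4, -0.0, 28.4]
width: 0.002
t: 56.25
eef_pos: [0.44, -0.1597, 0.2029]
ee_rot: [[-0.111, 0.994, 0.003], [0.994, 0.111, -0.001], [-0.002, 0.003, -1.0]]
wrist_force: [2.4, 0.2, -0.3]
width: 0.199
```

```bash
python3 -m pendant '[[[-0.14,0,0,0,0.2],[-0.14,0,0,0,0.2],[-0.14,0,0,0,0.2],[-0.14,0,0,0,0.2],[-0.14,0,0,0,0.2],[-0.14,0,0,0,0.2]]]'; python3 - <<'E'
from ov import *
st(); im=optics.camera('top'); snap('side','s30.png',(130,180,430,480),2.6)
overlay('top',im,'o30.png',tester()[8:],[.5459,-.0099,.1095],(215,190,375,300),5)
cv2.imwrite('pics/t30.png',cv2.resize(im[90:350,80:540],None,fx=1.7,fy=1.7)[:,:,::-1])
a=cv2.imread('pics/top0.png')[190:300,215:375]; b=im[190:300,215:375,::-1]
cv2.imwrite('pics/cmp.png',cv2.resize(np.vstack([a,b]),None,fx=2.7,fy=2.7,interpolation=cv2.INTER_CUBIC))
E
```

```text
t: 56.85
eef_pos: [0.4544, -0.2965, 0.2012]
ee_rot: [[-0.11, 0.994, -0.001], [0.994, 0.11, 0.001], [0.001, -0.001, -1.0]]
wrist_force: [0.4, 0.5, -0.5]
width: 0.202
t 56.85 pos [ 0.4544 -0.2965  0.2012] yaw_x 96.30 tilt [-7.e-04  7.e-04 -1.e+00] F [ 0.4  0.5 -0.5] w 0.202
```

View pics/t30.png

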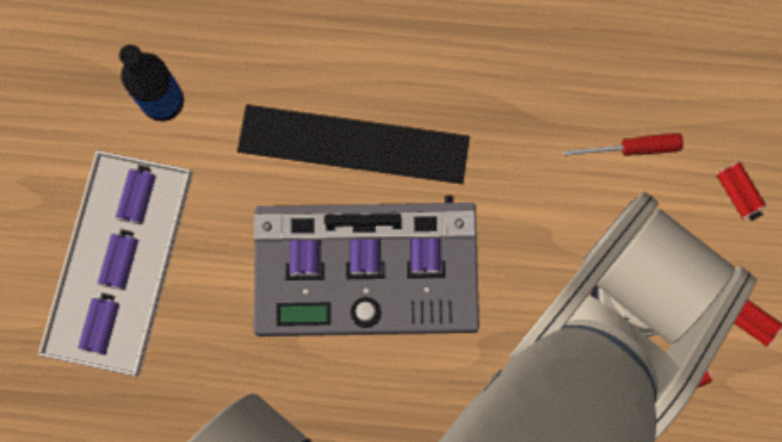

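View pics/cmp.png

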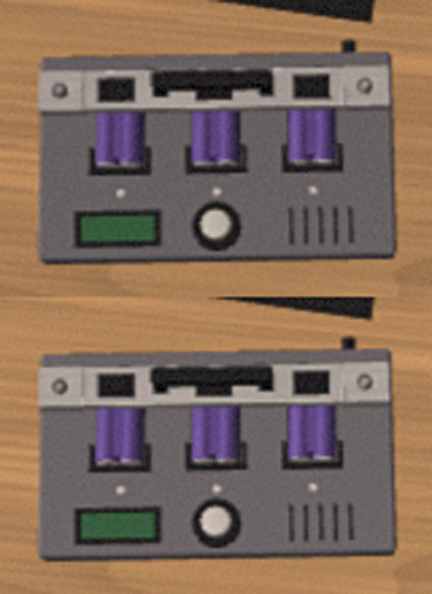

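View pics/s30.png

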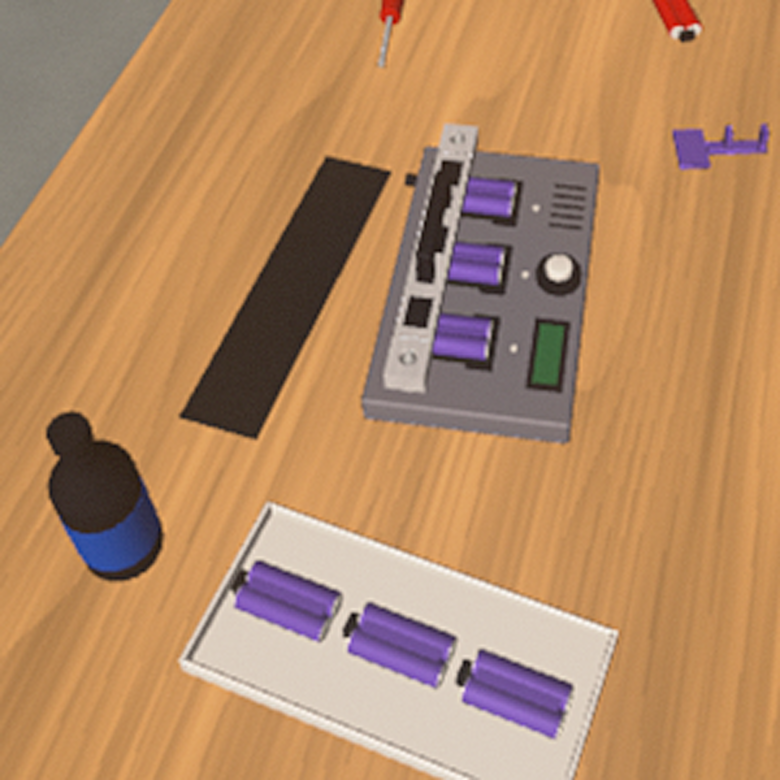

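```bash
python3 -c "
from station import manip
print(manip.finish_job())"
```

```text
the job is handed in; nothing more can be done
None
```

I did every step of the job and handed it in at about 57 s on the robot's clock; handing in gave no verdict.

**What I did**
- I lifted the contact bar off its pegs and rested it on the mat.
- I moved the three finished packs to the white tray.
- I seated the three fresh purple packs in bays 0, 1 and 2 with their plugs in the notches. The red look-alikes were left alone.
- I put the bar back over both pegs, let go of it, and then pressed the start button twice.

**Last checks**
- **Packs and bystanders:** the final pictures show the fresh packs down in their bays and the three finished packs flat in the tray. The bottle, screwdriver and bracket had not moved. The arm was clear of everything.
- **Contact bar:** it looks the same as in the first picture. While lowering, the force dropped to near zero at the expected height, so I take it to be fully down.
- **Start button:** I felt the spring over about 5 mm and then a hard stop on both presses. The wrist force reached 61 N on the first press, which was slightly off centre, and 28 N on the second. I had no direct reading of the button, so "fully down" rests on that feel.

**What disagreed**
- The side camera put the tester about 6 mm further along y than the top camera did. Gripping the packs in their bays agreed with the top camera to within about 2 mm, so I worked from that and from touch.
- The pack in bay 0 sits about 2 mm toward the plug end, inside the 5 mm allowed.
- I saw no fresh pack get knocked and no slackening of the grip.

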